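Weigh out, load and log a spectrometer sample carrier

ROBOT

A 6-joint arm with a two-finger parallel gripper is mounted at the origin on the work surface. World frame = base frame: x ahead of the robot, y to its left, z up, the work surface at z = 0. Lengths are in m, angles in rad, forces in N, time in s.
With the tool pointing down it reaches from about 0.375 to 0.9 m from the base axis. Payload 3.1 kg.
Tool frame: the origin (TCP) lies at the very end of the fingers, on their centre line; the grasp point (between the pads) lies 19 mm behind it; z points along the fingers, y is the line along which they close (so a half turn about z gives the same grasp; the last joint's range is limited). The gripper opens to 85 mm and grips with 20 to 120 N. Pads are 22 mm wide; open, the fingers measure 114 mm over their backs; the gripper's body (76 mm by 85 mm) begins 54 mm behind the grasp point. The pads swing forward as they close: fully open they stand 13 mm farther back than shut.
Start: joints at [-1.454, 0.527, 1.433, -0, 1.181, -0.178], TCP at [0.182, -0.598, 0.231] pointing down, gripper open.
Joint ranges: [-3.08, 3.08], [-0.75, 2.2], [0.22, 2.44], [-1.43, 4.57], [0, 2.65], [-2.85, 2.85]. Speed limits (rad/s): [2.79, 2.79, 3.14, 3.14, 3.14, 3.14].

INTERFACE

Orientations are given as a unit quaternion [x, y, z, w].
In Python, from station import telemetry, snapshot, ticket gives the robot as it stands.
- The arm moves only by the tool move_arm, never from a script. Its argument "commands" is text: rows parted by semicolons, each of 7 numbers parted by spaces: the shift along the tool's x, y, z in mm, then the turn, a rotation vector about the tool's x, y, z in degrees, then the opening, from -1 (shut) to 1 (fully open). A call has exactly 5 rows; each row is the pose to reach, as a shift and turn from the pose commanded when the call began, along the tool's axes at that moment; what a row does not reach only later rows make up. A row lasts 1/8 s, in which the tool goes at most 62.5 mm and 10.7 degrees, less where a joint would pass 70% of its speed; a pose out of reach is approached as far as the arm can. A call with a gripper value outside its range is refused whole. The fingers move at their own pace and stop on an object; "grip_force" is the grip in N (left out, the last holds). Time passes only in rows, so rows that repeat a pose let the fingers close, or fill a call up. It gives the time, the measured TCP pose, the force, the opening and the grip force at its end, in the units of the state.
- telemetry.sense(): the state, without advancing time (a new reading comes with each control period).
- snapshot(name): name is "scene" or "top" or "wrist"; returns a dict with "image" (384x512x3 uint8, red, green, blue), "fx", "fy", "cx", "cy" (pixels), "pose" (4x4, takes a point from camera to world coordinates). Camera axes: x right, y down, z forward; pixel columns grow to the right and rows downward; lengths in m; the calibration is good to about 2 mm. A picture is of the moment at which its call begins. There is no depth.
- ticket.sign_off(): hands the job in; it is judged then, once.
The state is a dict: "t": time; "q": joint angles; "qd": joint speeds; "tau": joint torques, N m; "tcp_pos": TCP position; "tool_rot": TCP orientation; "force": force on the tool from outside, world axes, zero at the start; "ft_torque": the same for the moment, N m; "finger_gap": opening from 0.0 (shut) to 1.0 (fully open); "gripper_force": force on a finger pad.
Only numpy, scipy, OpenCV 4.12 (cv2) and the standard library are available. Lean on these libraries where they do the work, as an engineer would, in place of code of your own. Each camera call takes 0.05 s, during which the arm holds its last target. There are 200 camera calls.

TASK

Lift the sample cassettes lying on the bench to feel which are loaded (clearly heavier) and which are empty: while the carrier is still drawn out, seat every loaded one flat in a pocket of its own outline, and stand the empties upright in the translucent bin. With all the loaded ones in, push the carrier into the spectrometer until it is fully home against its stop; then pick up the label reader, hold its reading spot steadily on the spectrometer's barcode label for about two seconds with the reader level, and lay the reader back on its blue mat. Do not shove or knock over the lens jar that stands among the cassettes.

Things in the scene. Friction and masses are not known exactly. Their poses are not given: they have to be found in the camera images.
- disc1: round cassette: black disc 60 mm across and 20 mm thick with a round aluminium grip knob on top, 22 mm across and 30 mm tall (50 mm overall). Origin: centre of the underside; z up through the knob. All round cassettes look the same; one that is loaded weighs 0.35 to 0.50 kg, an empty one 0.11 to 0.17 kg, which shows only when it is lifted. May be absent
- disc2: round cassette: black disc 60 mm across and 20 mm thick with a round aluminium grip knob on top, 22 mm across and 30 mm tall (50 mm overall). Origin: centre of the underside; z up through the knob. All round cassettes look the same; one that is loaded weighs 0.35 to 0.50 kg, an empty one 0.11 to 0.17 kg, which shows only when it is lifted. May be absent
- disc3: round cassette: black disc 60 mm across and 20 mm thick with a round aluminium grip knob on top, 22 mm across and 30 mm tall (50 mm overall). Origin: centre of the underside; z up through the knob. All round cassettes look the same; one that is loaded weighs 0.35 to 0.50 kg, an empty one 0.11 to 0.17 kg, which shows only when it is lifted. May be absent
- square1: square cassette: black plate 54 x 54 mm, 20 mm thick, with a square aluminium grip block on top, 22 x 22 mm and 30 mm tall, sides parallel to the plate (50 mm overall). Origin: centre of the underside; x and y along the sides, z up. Both square cassettes look the same; loaded 0.35 to 0.50 kg, empty 0.11 to 0.17 kg, to be felt by lifting. May be absent
- square2: square cassette: black plate 54 x 54 mm, 20 mm thick, with a square aluminium grip block on top, 22 x 22 mm and 30 mm tall, sides parallel to the plate (50 mm overall). Origin: centre of the underside; x and y along the sides, z up. Both square cassettes look the same; loaded 0.35 to 0.50 kg, empty 0.11 to 0.17 kg, to be felt by lifting. May be absent
- pocket_round1 (a point): centre of the floor of a round pocket in the carrier, 63 mm across, 8 mm deep, level; a cassette of that outline seats in it with its origin at this point and its underside flat on the floor. It moves with the carrier
- pocket_round2 (a point): centre of the floor of a round pocket in the carrier, 63 mm across, 8 mm deep, level; a cassette of that outline seats in it with its origin at this point and its underside flat on the floor. It moves with the carrier
- pocket_square1 (a point): centre of the floor of a square pocket in the carrier, 57 x 57 mm, its sides along this point's x and y axes, 8 mm deep, level; a cassette of that outline seats in it with its origin at this point and its underside flat on the floor. It moves with the carrier
- pocket_square2 (a point): centre of the floor of a square pocket in the carrier, 57 x 57 mm, its sides along this point's x and y axes, 8 mm deep, level; a cassette of that outline seats in it with its origin at this point and its underside flat on the floor. It moves with the carrier
- carrier (a joint): travel of the aluminium carrier (165 x 165 x 16 mm, top 26 mm above the bench, four pockets at the corners of an 80 mm square) into the spectrometer's open-topped bay: 0 drawn out, 0.11 m fully home against its stop. Slides against 2 N of friction, stays where left. Bay walls 36 mm high; pockets can be reached from above at any travel
- carrier_handle (a point): grip point on the carrier's black upright handle plate, 70 mm wide, 14 mm thick along the slide, its top 22 mm above this point (64 mm above the bench). Axes: y along the slide, pointing to home; z up. Free space beside it: 35 mm to the cassettes. Pinch it across its thickness from above
- label (a point): centre of the barcode label (white, 70 x 50 mm, black bars) lying flat on the spectrometer's ledge, 91 mm above the bench. Axes: y points towards the spectrometer's housing (190 mm high, its front face 50 mm beyond the label), that is away from the bay; z up. The ledge's front edge is 50 mm before the label
- reader: hand-held label reader, lying flat: grey handle 110 x 30 mm, 32 mm tall, and at its +x end a black head 50 x 56 mm, 44 mm tall, with a window in the front. Weighs 0.25 kg. Origin: centre of the handle's underside; x points from the handle to the head, z up
- reader_grip (a point): where to grip the reader: 15 mm ahead of its origin and 20 mm above its underside, handle 30 mm wide across y. Axes as the reader's
- read_spot (a point): the reader's reading spot, a point fixed to the reader 100 mm from its window, forward and down at 45 degrees: at x 171 mm, z -41 mm in the reader's frame. A label is read when the spot lies on its centre; the reader's underside is then 41 mm above the label
- mat: blue mat, 210 x 90 mm, 3 mm thick, fixed to the bench, on which the reader lies at the start. Origin: centre of its underside; x along its length. Its directions serve only as a guide, the reader may lie either way
- bin: translucent plastic open bin for empties, fixed, outside 180 x 140 mm (x, y), walls 4 mm thick and 35 mm high, floor about 4 to 5 mm above the bench. Origin: centre of its underside, room for two cassettes side by side along x
- lens_jar: small jar 48 mm across, 45 mm tall, among the cassettes (bystander; leave it alone)
Mind the look-alikes: they are no part of the job. What is shaped like the disc1 but green is not meant.

How it is judged:
By the outcome, as a careful person would: the job done as asked, in the order asked, and still so for the second after the job is handed in, with the robot touching nothing.
Of disc1, disc2, disc3, square1, square2 only 4 to 5 are there at a start; the rules pass over those that are not, and their reading is None.
At some moment in a run one of disc1, disc2, disc3, square1, square2 may be knocked a few centimetres aside while the robot is not near it.
Once in a run the grip may slacken for a moment while it holds something.
It also fails if it takes over 210 s, if anything falls off the work surface, if the arm or the gripper's body presses on something with over 40 N, if the wrist force passes 120 N, or if a joint passes its speed limit or range.

## Working session

There is one attempt and no reset: what is moved stays moved. The work goes in short steps, Python scripts to look and compute and a tool call to move; the robot and the scene stay as the last step left them, time stands still between calls to the robot, and variables do not carry over. Pictures are saved under pics/ and viewed, at most 14 in all, crops included, and the job is handed in when it is done.

Besides the shell and the picture viewer there is one more tool, called after "Request:" as a command line: name --argument value ..., lists and objects as JSON in quotes. move_arm: Moves the arm, as the interface text tells. Its arguments: {"type":"object","properties":{"commands":{"type":"string"},"grip_force":{"type":"number"}},"required":["commands"]}

```bash
ls; mkdir -p pics; cat > h.py <<'E'
import numpy as np, cv2
from scipy.spatial.transform import Rotation as R
from station import telemetry, snapshot, ticket
def save(n,f):
    s=snapshot(n); cv2.imwrite('pics/'+f+'.png',s['image'][:,:,::-1]); np.savez('pics/'+f+'.npz',**s); return s
def ray(s,u,v):
    P=np.array(s['pose']); d=P[:3,:3]@np.array([(u-s['cx'])/s['fx'],(v-s['cy'])/s['fy'],1]); return P[:3,3],d
def pt(s,u,v,z):
    o,d=ray(s,u,v); return o+d*(z-o[2])/d[2]
def proj(s,p):
    P=np.array(s['pose']); c=P[:3,:3].T@(np.array(p)-P[:3,3]); return s['fx']*c[0]/c[2]+s['cx'],s['fy']*c[1]/c[2]+s['cy']
def tri(rs):
    A=np.zeros((3,3));b=np.zeros(3)
    for o,d in rs:
        d=d/np.linalg.norm(d);M=np.eye(3)-np.outer(d,d);A+=M;b+=M@o
    return np.linalg.solve(A,b)
E
python3 - <<'E'
from h import *
for n in('top','scene','wrist'):
    s=save(n,n+'0'); print(n,s['fx'],s['cx'],s['cy'],np.round(s['pose'],3).tolist())
print(telemetry.sense())
a=[cv2.imread(f'pics/{n}0.png') for n in('top','scene')]
for n,i in zip(('top','scene'),a): cv2.imwrite(f'pics/{n}0b.png',cv2.resize(i,(800,600),interpolation=cv2.INTER_CUBIC))
E
```

```text
pics
top 448.4572475374259 256.80824630320024 191.11231694085572 [[-0.007, -0.984, 0.176, 0.275], [-1.0, 0.007, 0.001, 0.033], [-0.002, -0.176, -0.984, 1.3], [0.0, 0.0, 0.0, 1.0]]
scene 403.0847744541777 258.8759724983736 187.1016301256405 [[-0.469, 0.523, -0.712, 1.195], [0.883, 0.267, -0.385, 0.399], [-0.011, -0.809, -0.587, 0.682], [0.0, 0.0, 0.0, 1.0]]
wrist 331.20831902552624 256.35503593024765 194.65497535285067 [[0.292, -0.912, -0.287, 0.256], [-0.957, -0.279, -0.086, -0.575], [-0.002, 0.3, -0.954, 0.373], [0.0, 0.0, 0.0, 1.0]]
{'t': 0.15, 'q': array([-1.45351286e+00,  5.28282972e-01,  1.43360147e+00, -2.14202894e-05,
        1.18136945e+00, -1.78513406e-01]), 'qd': array([ 0.00086419, -0.00176134, -0.00453469,  0.00054847,  0.00088101,
        0.0006109 ]), 'tau': array([ 8.64917729e-04, -4.42741835e+01, -1.78276581e+01, -2.07926055e-04,
        5.58949396e-03,  1.39087184e-06]), 'tcp_pos': array([ 0.18213947, -0.5973099 ,  0.23054183]), 'tool_rot': array([ 9.89082006e-01,  1.47363817e-01,  1.55251652e-05, -8.30532340e-04]), 'force': array([-0.21730074,  0.2168511 , -0.05619684]), 'ft_torque': array([0.01396597, 0.03357317, 0.01222435]), 'gripper_force': 0.0, 'finger_gap': 0.9983555557980558}
```

View pics/top0b.png

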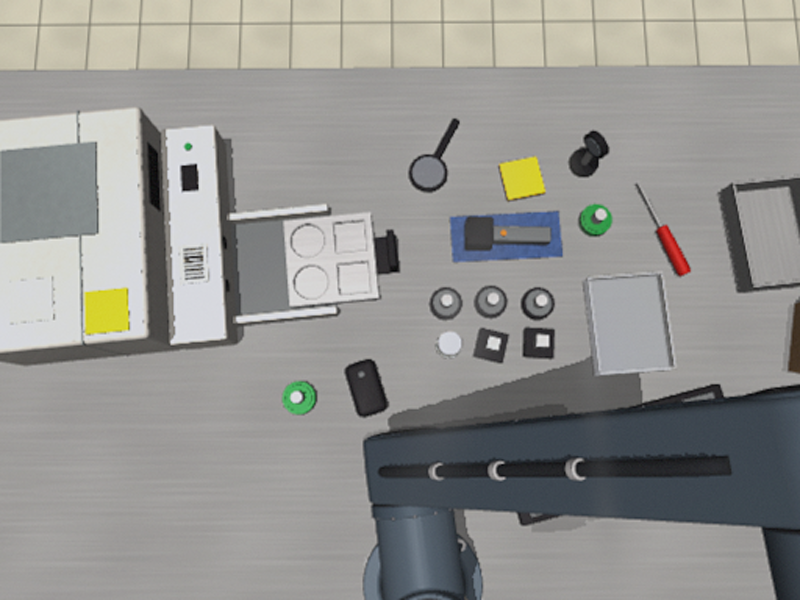

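View pics/scene0b.png

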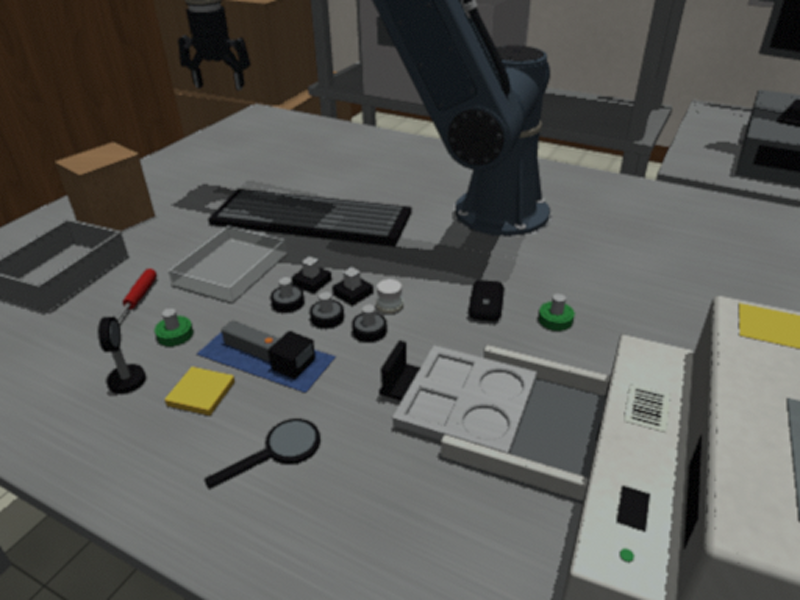

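Top view shows (800×600): three discs at (446,303), (491,301), (538,302); squares at (491,345), (539,343); jar at (449,343); carrier pockets round at (308,240), (311,281) and square at (351,237), (354,278); handle at (388,250); reader head at (479,233) with its handle to the right; bin at (628,323); label at (194,264).

```bash
cat >> h.py <<'E'
def load(f): return dict(np.load('pics/'+f+'.npz'))
def goto(p,yaw_deg,ret=False):
    """relative shift (mm) & rotvec(deg) in tool axes to a tool-down pose whose tool y axis lies at yaw_deg in world"""
    s=telemetry.sense(); R0=R.from_quat(s['tool_rot']).as_matrix()
    a=np.radians(yaw_deg); y=np.array([np.cos(a),np.sin(a),0]); z=np.array([0,0,-1.]); x=np.cross(y,z)
    c=[np.c_[x*k,y*k,z] for k in(1,-1)]
    rv=min((R.from_matrix(R0.T@m).as_rotvec(degrees=True) for m in c),key=np.linalg.norm)
    print('shift',np.round(R0.T@(np.array(p)-s['tcp_pos'])*1000,1),'turn',np.round(rv,1),'force',np.round(s['force'],2),'gap',round(s['finger_gap'],3),'tcp',np.round(s['tcp_pos'],4),'t',s['t'],'q6',round(s['q'][5],2))
E
python3 - <<'E'
from h import *
s=load('top0'); c=load('scene0'); k=.64
P={'d1':(446,303,295,283,.03),'d2':(491,301,326,303,.03),'d3':(538,302,0,0,.03)}
for n,u,v,z in [('dA',446,300,.05),('dB',491,298,.05),('dC',541,297,.05),('sA',494,344,.05),('sB',543,341,.05),('jar',449,343,.04),('r1',308,240,.026),('r2',311,281,.026),('q1',351,237,.026),('q2',354,278,.026),('handle',391,251,.064),('head',479,233,.047),('rh',528,236,.035),('binc',628,323,.035),('label',194,264,.091),('bin1',586,276,.035),('bin2',662,274,.035),('bin3',674,372,.035),('bin4',596,374,.035),('mat1',451,217,.003),('mat2',561,211,.003),('mat3',562,256,.003),('mat4',453,262,.003)]:
    p=pt(s,u*k,v*k,z); print(n,p.round(3), (np.array(proj(c,p))/k).round())
E
```

```text
dA [ 0.495 -0.047  0.05 ] [369. 308.]
dB [ 0.499 -0.129  0.05 ] [326. 296.]
dC [ 0.5  -0.22  0.05] [283. 282.]
sA [ 0.415 -0.132  0.05 ] [351. 271.]
sB [ 0.42 -0.22  0.05] [309. 260.]
jar [ 0.418 -0.052  0.04 ] [389. 288.]
r1 [0.616 0.208 0.026] [484. 420.]
r2 [0.537 0.201 0.026] [500. 383.]
q1 [0.621 0.127 0.026] [430. 403.]
q2 [0.542 0.121 0.026] [449. 368.]
handle [0.584 0.052 0.064] [395. 352.]
head [ 0.621 -0.111  0.047] [292. 342.]
rh [ 0.618 -0.203  0.035] [248. 330.]
binc [ 0.453 -0.379  0.035] [231. 255.]
label [0.556 0.4   0.091] [645. 406.]
bin1 [ 0.541 -0.307  0.035] [230. 288.]
bin2 [ 0.544 -0.447  0.035] [170. 269.]
bin3 [ 0.364 -0.456  0.035] [231. 225.]
bin4 [ 0.361 -0.316  0.035] [287. 240.]
mat1 [ 0.666 -0.063  0.003] [304. 391.]
mat2 [ 0.676 -0.275  0.003] [194. 352.]
mat3 [ 0.587 -0.272  0.003] [231. 322.]
mat4 [ 0.577 -0.065  0.003] [335. 356.]
```

```bash
python3 - <<'E'
from h import *
goto([.46,-.13,.29],-90)
E
```

```text
shift [ 402.  -366.1  -58.7] turn [-0.1 -0.  16.9] force [-0.22  0.22 -0.06] gap 0.998 tcp [ 0.1821 -0.5973  0.2305] t 0.15 q6 -0.18
```

Request:
move_arm --commands "40 -36 -12 0 0 0 1; 80 -73 -24 0 0 0 1; 120 -110 -36 0 0 0 1; 160 -146 -48 0 0 0 1; 200 -183 -60 0 0 0 1"

```text
t: 0.78
tcp_pos: [0.3208, -0.3628, 0.2915]
tool_rot: [0.989, 0.147, 0.0, -0.0]
force: [0.9, -0.1, -1.3]
finger_gap: 1.003
gripper_force: 0.0
```

Request:
move_arm --commands "40 -36 0 0 0 3 1; 80 -73 0 0 0 7 1; 120 -110 0 0 0 10 1; 161 -146 0 0 0 14 1; 202 -183 0 0 0 17 1"

```text
t: 1.4
tcp_pos: [0.4607, -0.1289, 0.2913]
tool_rot: [1.0, -0.001, 0.0, 0.0]
force: [1.3, 0.3, -0.9]
finger_gap: 0.999
gripper_force: 0.0
```

Request:
move_arm --commands "0 0 0 0 0 0 0.2; 0 0 0 0 0 0 0.2; 0 0 0 0 0 0 0.2; 0 0 0 0 0 0 0.2; 0 0 0 0 0 0 0.2"

```text
t: 2.02
tcp_pos: [0.4598, -0.1314, 0.2913]
tool_rot: [1.0, -0.001, 0.0, 0.0]
force: [-0.1, -0.1, 0.1]
finger_gap: 0.602
gripper_force: 0.0
```

```bash
python3 - <<'E'
from h import *
s=save('wrist','w1'); goto([.46,-.13,.29],-90); print(np.round(s['pose'],3))
i=cv2.imread('pics/w1.png');cv2.imwrite('pics/w1b.png',cv2.resize(i,(800,600),interpolation=cv2.INTER_CUBIC))
E
```

```text
shift [ 0.2 -1.2  1.3] turn [ 0.   0.  -0.1] force [-0.22 -0.01 -0.65] gap 0.598 tcp [ 0.4598 -0.1312  0.2913] t 2.075 q6 1.06
[[-0.002 -0.954 -0.3    0.537]
 [-1.     0.002  0.    -0.131]
 [ 0.     0.3   -0.954  0.434]
 [ 0.     0.     0.     1.   ]]
```

View pics/w1b.png

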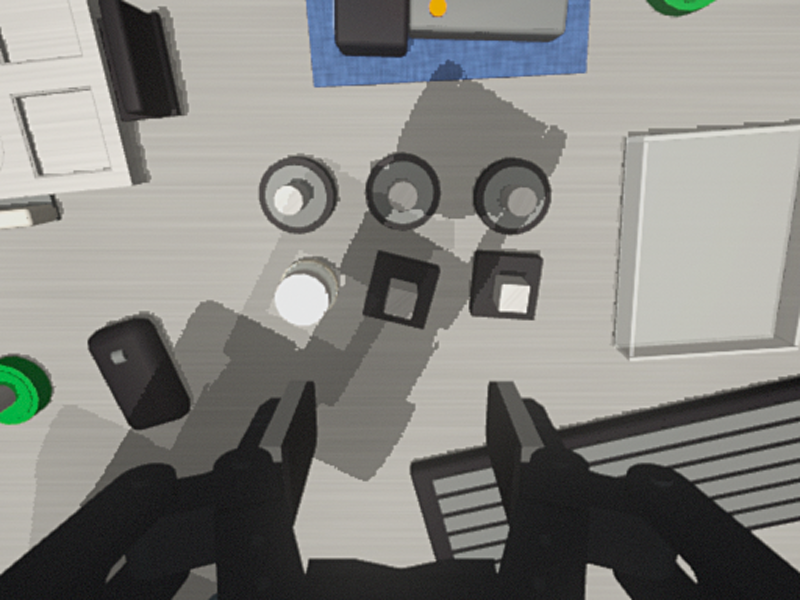

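Wrist view (800×600): knob tops at A(288,201), B(403,193), C(521,201), square blocks at sA(401,298), sB(515,294); jar at (302,300); sA is turned by about 10°, sB by about 2°; carrier's near square pocket at (67,132).

```bash
python3 - <<'E'
from h import *
w=load('w1'); s=load('top0'); k=.64
W={'A':(288,201,298,193),'B':(403,193,403,191),'C':(521,201,513,196),'sA':(401,298,402,290),'sB':(515,294,507,286)}
T={'A':(446,298),'B':(491,296),'C':(541,297),'sA':(494,343),'sB':(543,340)}
for n,(u,v,a,b) in W.items():
    u,v,a,b=np.array([u,v,a,b])*k
    print(n,'knob',pt(w,u,v,.05).round(4),'plate',pt(w,a,b,.02).round(4),'tri',tri([ray(w,u,v),ray(s,*(np.array(T[n])*k))]).round(4))
for c in ([(380,252),(440,263),(426,329),(364,312)],[(474,251),(543,252),(540,320),(471,316)]):
    q=np.array([pt(w,u*k,v*k,.02)[:2] for u,v in c]); print(q.mean(0).round(4)); d=np.roll(q,-1,0)-q
    print(np.linalg.norm(d,axis=1).round(3),np.degrees(np.arctan2(d[:,1],d[:,0])).round(1)%90)
for c,z in (([(388,281),(419,287),(413,318),(383,311)],.05),([(499,277),(529,278),(530,311),(500,310)],.05)):
    q=np.array([pt(w,u*k,v*k,z)[:2] for u,v in c]); print('blk',q.mean(0).round(4)); d=np.roll(q,-1,0)-q
    print(np.linalg.norm(d,axis=1).round(3),np.degrees(np.arctan2(d[:,1],d[:,0])).round(1)%90)
print('jar',pt(w,302*k,300*k,.045).round(3))
# refine: crop for zoom
i=cv2.imread('pics/w1.png')[90:215,160:355]; cv2.imwrite('pics/w1c.png',cv2.resize(i,None,fx=4,fy=4,interpolation=cv2.INTER_CUBIC))
E
```

```text
A knob [ 0.4954 -0.0489  0.05  ] plate [ 0.4983 -0.0507  0.02  ] tri [ 0.4971 -0.0484  0.0543]
B knob [ 0.5009 -0.133   0.05  ] plate [ 0.4997 -0.1331  0.02  ] tri [ 0.5016 -0.1311  0.0487]
C knob [ 0.495  -0.2193  0.05  ] plate [ 0.4956 -0.2196  0.02  ] tri [ 0.4968 -0.2159  0.0663]
sA knob [ 0.4211 -0.1313  0.05  ] plate [ 0.419  -0.1322  0.02  ] tri [ 0.418  -0.1322  0.0407]
sB knob [ 0.4241 -0.2194  0.05  ] plate [ 0.4222 -0.2192  0.02  ] tri [ 0.4222 -0.221   0.0434]
[ 0.4193 -0.1326]
[0.05  0.058 0.055 0.053] [79.3 79.4 73.7 74.5]
[ 0.4227 -0.2192]
[0.056 0.059 0.059 0.056] [89.   2.1 86.4 89.7]
blk [ 0.42   -0.1311]
[0.024 0.026 0.024 0.025] [78.5 79.9 76.  80.3]
blk [ 0.424 -0.219]
[0.023 0.027 0.023 0.027] [87.9  5.8 87.9  4.8]
jar [ 0.418 -0.054  0.045]
```

View pics/w1c.png

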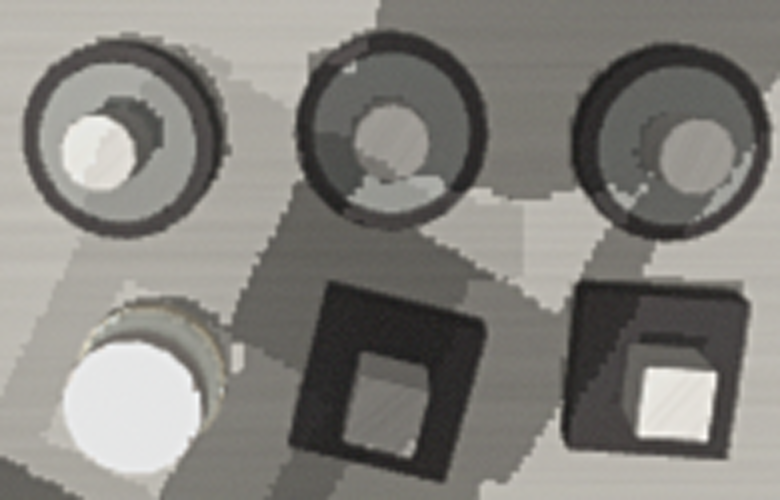

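Zoomed view confirms: sA turned ≈13.7°, sB ≈4.5°, jar beside disc A. Now close views of the carrier and label.

Request:
move_arm --commands "32 -59 6 0 0 0 0.2; 64 -118 12 0 0 0 0.2; 96 -177 18 0 0 0 0.2; 128 -236 24 0 0 0 0.2; 160 -290 30 0 0 0 0.2"

```text
t: 2.7
tcp_pos: [0.6112, 0.1436, 0.263]
tool_rot: [1.0, -0.001, 0.0, 0.0]
force: [0.6, -0.7, 0.3]
finger_gap: 0.6
gripper_force: 0.0
```

Request:
move_arm --commands "0 -6 0 0 0 0 0.2; 0 -6 0 0 0 0 0.2; 0 -6 0 0 0 0 0.2; 0 -6 0 0 0 0 0.2; 0 -6 0 0 0 0 0.2"

```text
t: 3.32
tcp_pos: [0.6102, 0.147, 0.2636]
tool_rot: [1.0, -0.001, 0.0, 0.0]
force: [0.1, 0.3, -0.1]
finger_gap: 0.598
gripper_force: 0.0
```

```bash
python3 - <<'E'
from h import *
s=save('wrist','w2');  goto([.62,.25,.26],-90)
i=cv2.imread('pics/w2.png');cv2.imwrite('pics/w2b.png',cv2.resize(i,(800,600),interpolation=cv2.INTER_CUBIC))
E
```

```text
shift [   9.5 -102.8    3.6] turn [-0.  -0.  -0.1] force [-0.17  0.39  0.26] gap 0.6 tcp [0.6103 0.1472 0.2636] t 3.375 q6 1.63
```

Request:
move_arm --commands "0 -40 0 0 0 0 0.2; 0 -80 0 0 0 0 0.2; 0 -85 0 0 0 0 0.2; 0 -85 0 0 0 0 0.2; 0 -85 0 0 0 0 0.2"

```text
t: 4.0
tcp_pos: [0.6104, 0.2318, 0.2632]
tool_rot: [1.0, -0.001, -0.0, 0.0]
force: [0.3, 0.5, 0.0]
finger_gap: 0.603
gripper_force: 0.0
```

```bash
python3 - <<'E'
from h import *
s=save('wrist','w3');  goto([.62,.25,.26],-90)
i=cv2.imread('pics/w3.png');cv2.imwrite('pics/w3b.png',cv2.resize(i,(800,600),interpolation=cv2.INTER_CUBIC))
E
```

```text
shift [  9.5 -18.2   3.2] turn [ 0.   0.  -0.1] force [-0.27 -0.83  0.24] gap 0.598 tcp [0.6105 0.2318 0.2632] t 4.05 q6 1.77
```

View pics/w2b.png

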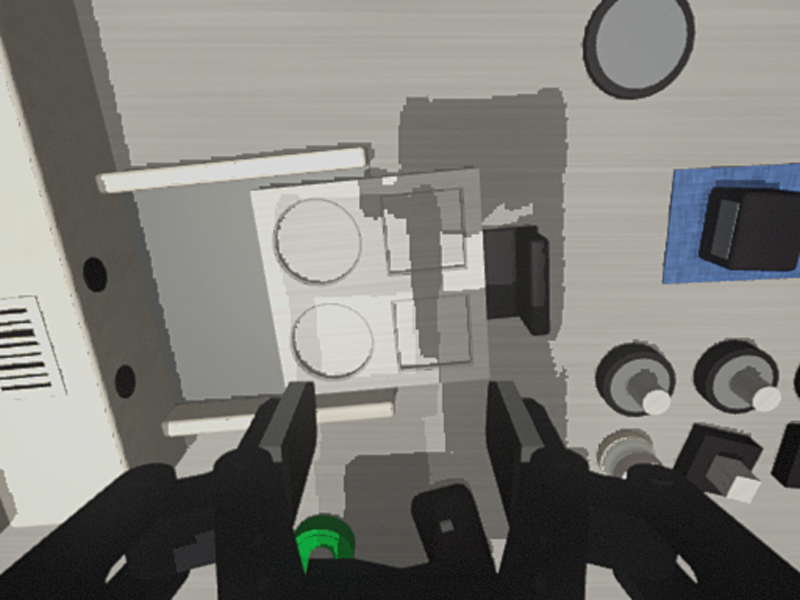

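View pics/w3b.png

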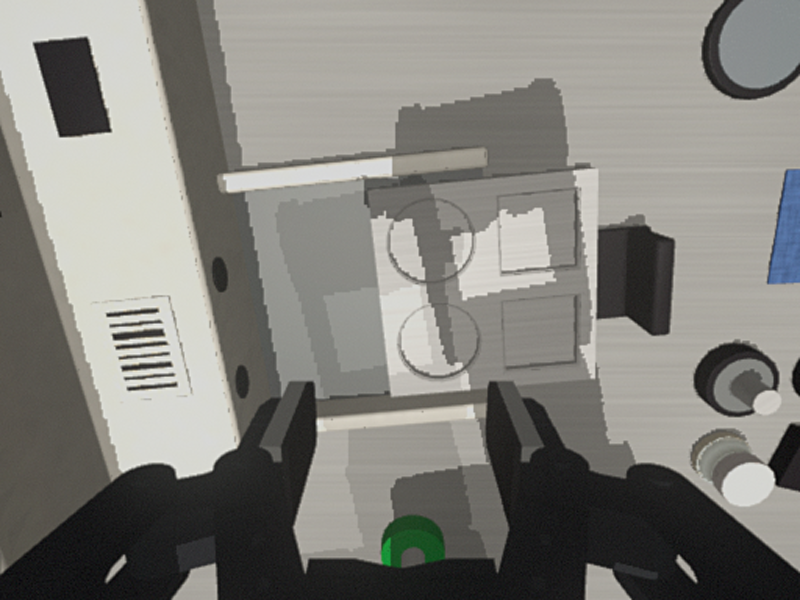

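Carrier view (w2): round pockets at (318,241), (333,340), square ones at about (426,231), (433,330), handle plate top at (540,281); w3 shows the label at (147,347) with tidy bars. Carrier is turned about 4–5°.

```bash
python3 - <<'E'
from h import *
k=.64
D={'w2':dict(r1=[(318,241)],r2=[(333,340)],q1=[(384,197),(464,188),(467,265),(389,273)],q2=[(394,301),(469,293),(472,359),(398,367)],label=[(0,0)],hand=[(531,228),(546,240),(550,333),(534,322)]),
'w3':dict(r1=[(432,241)],r2=[(439,340)],q1=[(498,196),(577,190),(577,264),(501,272)],q2=[(502,302),(577,293),(576,360),(505,368)],label=[(92,303),(167,296),(188,396),(118,400)],hand=[(650,228),(674,239),(669,334),(650,322)])}
L={n:load(n) for n in D}
def c4(c):
    c=np.array(c,float)
    if len(c)<4: return c[0]
    a,b,cc,d=c; return a+(cc-a)*np.linalg.solve(np.c_[cc-a,b-d],b-a)[0]
M={}
for n in D:
    s=L[n]
    for o,c in D[n].items():
        z={'label':.091,'hand':.064}.get(o,.026)
        q=np.array([pt(s,u*k,v*k,z)[:2] for u,v in c]); p=pt(s,*(c4(c)*k),z)
        M[n,o]=p[:2]; x=''
        if len(c)==4: d=np.roll(q,-1,0)-q; x=(np.linalg.norm(d,axis=1).round(3),np.degrees(np.arctan2(d[:,1],d[:,0])).round(1)%90)
        print(n,o,p.round(4),*x)
    # rigid fit: carrier frame y toward home. round at +y
    names=['r1','r2','q1','q2']; A=np.array([[.04,.04],[-.04,.04],[.04,-.04],[-.04,-.04]]); B=np.array([M[n,o] for o in names])
    bm=B.mean(0); H=A.T@(B-bm); th=np.arctan2(H[0,1]-H[1,0],H[0,0]+H[1,1]); Rm=np.array([[np.cos(th),-np.sin(th)],[np.sin(th),np.cos(th)]])
    F=A@Rm.T+bm; print(n,'th',np.degrees(th).round(2),F.round(4).tolist(),'res mm',((B-F)*1000).round(1).tolist())
for o in ('r1','r2','q1','q2'): print(o,tri([ray(L[n],*(c4(D[n][o])*k)) for n in D]).round(4))
t=load('top0'); print('label tri w3/top',tri([ray(L['w3'],*(c4(D['w3']['label'])*k)),ray(t,194*k,264*k)]).round(4))
print('hand tri edge',[tri([ray(L[n],*(np.array(D[n]['hand'][i])*k)) for n in D]).round(4) for i in range(4)])
E
```

```text
w2 r1 [0.617  0.2084 0.026 ]
w2 r2 [0.5384 0.2006 0.026 ]
w2 q1 [0.6241 0.1286 0.026 ] [0.058 0.057 0.059 0.057] [6.2 4.2 5.9 3.1]
w2 q2 [0.5464 0.1218 0.026 ] [0.058 0.055 0.059 0.055] [6.2 4.6 6.6 3. ]
w2 label [0.7604 0.3626 0.091 ]
w2 hand [0.5974 0.052  0.064 ] [0.013 0.067 0.014 0.066] [52.8  7.1 55.3  6. ]
w2 th 5.39 [[0.6175, 0.2084], [0.5379, 0.2009], [0.6251, 0.1288], [0.5454, 0.1213]] res mm [[-0.5, -0.0], [0.5, -0.3], [-1.0, -0.2], [1.0, 0.5]]
w3 r1 [0.617  0.2087 0.026 ]
w3 r2 [0.5384 0.2019 0.026 ]
w3 q1 [0.6242 0.1302 0.026 ] [0.057 0.055 0.057 0.057] [4.2 5.7 6.1 5.4]
w3 q2 [0.5452 0.1232 0.026 ] [0.057 0.056 0.057 0.056] [7.1 4.9 6.9 5.7]
w3 label [0.5569 0.4021 0.091 ] [0.049 0.071 0.048 0.069] [5.4 3.7 3.5 4.3]
w3 hand [0.5926 0.0542 0.064 ] [0.019 0.068 0.017 0.067] [66.6  6.  58.5  8.1]
w3 th 5.03 [[0.6175, 0.2094], [0.5379, 0.2023], [0.6246, 0.1297], [0.5449, 0.1227]] res mm [[-0.5, -0.6], [0.6, -0.4], [-0.4, 0.5], [0.4, 0.5]]
r1 [0.6168 0.2086 0.0247]
r2 [0.536  0.2014 0.0198]
q1 [0.623  0.1283 0.0189]
q2 [0.5434 0.1214 0.0195]
label tri w3/top [0.5566 0.401  0.0909]
hand tri edge [array([0.6282, 0.0542, 0.0374]), array([0.625 , 0.0507, 0.0654]), array([0.5564, 0.0408, 0.0601]), array([0.5611, 0.0498, 0.0487])]
```

Request:
move_arm --commands "-23 57 15 0 0 0 0.2; -46 114 30 0 0 0 0.2; -69 171 80 0 0 0 0.2; -92 228 130 0 0 0 0.2; -113 281 163 0 0 0 0.2"

```text
t: 4.68
tcp_pos: [0.5083, -0.0205, 0.1203]
tool_rot: [1.0, -0.001, 0.001, 0.0]
force: [0.8, -0.4, -1.1]
finger_gap: 0.601
gripper_force: 0.0
```

Request:
move_arm --commands "0 0 0 0 0 0 0.2; 0 0 20 0 0 0 0.2; 0 0 40 0 0 0 0.2; 0 0 60 0 0 0 0.2; 0 0 76 0 0 0 0.2"

```text
t: 5.3
tcp_pos: [0.5103, -0.0185, 0.0454]
tool_rot: [1.0, -0.0, 0.001, 0.0]
force: [-8.0, 0.7, 92.3]
finger_gap: 0.6
gripper_force: 49.6
```

```bash
python3 - <<'E'
from h import *
goto([.4965,-.0495,.024],-90)
E
```

```text
shift [-13.8  31.   21.4] turn [ 0.1 -0.1 -0. ] force [-7.95  0.65 92.29] gap 0.6 tcp [ 0.5103 -0.0185  0.0454] t 5.3 q6 1.32
```

Request:
move_arm --commands "0 0 -20 0 0 0 0.2; 0 0 -60 0 0 0 0.2; 0 0 -100 0 0 0 0.2; -6 15 -140 0 0 0 0.2; -13 31 -160 0 0 0 0.2"

```text
t: 5.92
tcp_pos: [0.4974, -0.0496, 0.2079]
tool_rot: [1.0, 0.0, 0.003, 0.001]
force: [0.8, 0.9, 0.0]
finger_gap: 0.601
gripper_force: 0.0
```

```bash
python3 - <<'E'
from h import *
goto([.4965,-.0495,.2],-90)
s=save('wrist','w4')
i=cv2.imread('pics/w4.png')[:, :];cv2.imwrite('pics/w4b.png',cv2.resize(i,(800,600),interpolation=cv2.INTER_CUBIC))
E
```

```text
shift [-1.  -0.2  7.9] turn [ 0.1 -0.3  0. ] force [0.82 0.94 0.01] gap 0.601 tcp [ 0.4974 -0.0496  0.2079] t 5.925 q6 1.25
```

View pics/w4b.png

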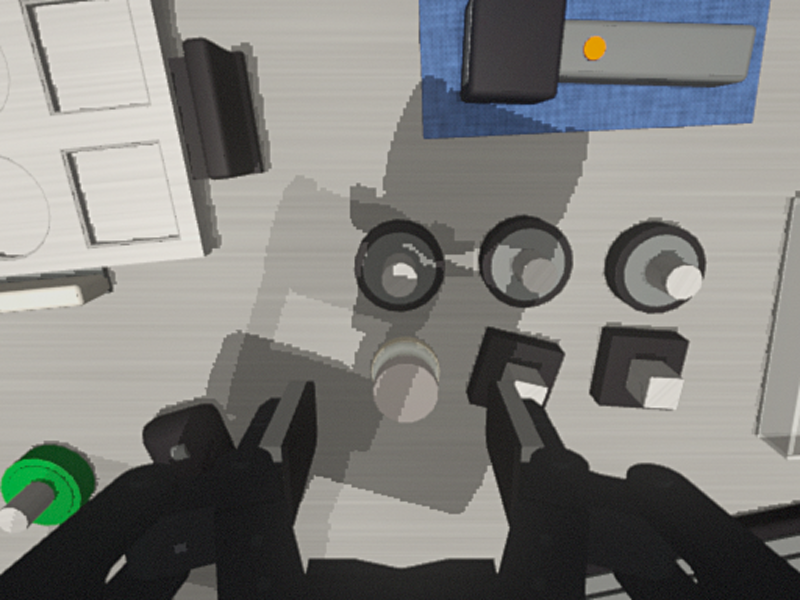

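View w4: nothing toppled; disc A knob top at (400,281), plate (400,265), all others in place.

```bash
python3 - <<'E'
from h import *
w=load('w4');w1=load('w1');k=.64
for n,a,b,c in [('A',(400,281),(400,263),(184.75,128)),('B',(539,275),(525,260),(257.75,125)),('C',(684,282),(657,264),(334.25,128.75)),('sB',(663,392),(642,364),(329,190.75)),('sA',(530,390),(517,367),(256.25,195)),('jar',(405,389),(0,0),(193.5,191.5))]:
    print(n,pt(w,a[0]*k,a[1]*k,.05).round(4),pt(w,b[0]*k,b[1]*k,.02).round(4),'w1',pt(w1,*c,.05).round(4),'tri',tri([ray(w,a[0]*k,a[1]*k),ray(w1,*c)]).round(4))
goto([.4965,-.0495,.024],-90)
E
```

```text
A [ 0.4954 -0.0492  0.05  ] [ 0.4997 -0.0493  0.02  ] w1 [ 0.4961 -0.0494  0.05  ] tri [ 0.4959 -0.0494  0.051 ]
B [ 0.4991 -0.1323  0.05  ] [ 0.5017 -0.1307  0.02  ] w1 [ 0.4993 -0.1328  0.05  ] tri [ 0.499  -0.1327  0.049 ]
C [ 0.4948 -0.2198  0.05  ] [ 0.499  -0.2173  0.02  ] w1 [ 0.4948 -0.2202  0.05  ] tri [ 0.4946 -0.2203  0.0492]
sB [ 0.4218 -0.2182  0.05  ] [ 0.4281 -0.2172  0.02  ] w1 [ 0.4208 -0.2189  0.05  ] tri [ 0.4202 -0.2196  0.0472]
sA [ 0.4233 -0.1326  0.05  ] [ 0.4259 -0.1306  0.02  ] w1 [ 0.4157 -0.1309  0.05  ] tri [ 0.4168 -0.1327  0.0436]
jar [ 0.424  -0.0524  0.05  ] [0.6516 0.1769 0.02  ] w1 [ 0.4203 -0.0549  0.05  ] tri [ 0.4162 -0.0523  0.0351]
shift [ -2.6  -2.8 185.4] turn [ 0.2 -0.4 -0. ] force [-0.09 -1.55  1.96] gap 0.598 tcp [ 0.4977 -0.0515  0.2094] t 5.975 q6 1.25
```

Request:
move_arm --commands "-1 0 50 0 0 0 0.2; -1 0 100 0 0 0 0.2; -1 0 130 0 0 0 0.2; -1 0 130 0 0 0 0.2; -1 0 130 0 0 0 0.2"

```text
t: 6.6
tcp_pos: [0.4957, -0.0493, 0.0756]
tool_rot: [1.0, -0.0, 0.001, 0.0]
force: [-0.1, -0.2, 1.4]
finger_gap: 0.6
gripper_force: 0.0
```

```bash
python3 - <<'E'
from h import *
goto([.496,-.0494,.024],-90)
E
```

```text
shift [ 0.2  0.1 51.6] turn [ 0.  -0.1 -0. ] force [-0.14 -0.19  1.37] gap 0.6 tcp [ 0.4957 -0.0493  0.0756] t 6.6 q6 1.25
```

Request:
move_arm --commands "0 0 25 0 0 0 0.2; 0 0 51 0 0 0 0.2; 0 0 51 0 0 0 0.2; 0 0 51 0 0 0 -0.8; 0 0 51 0 0 0 -0.8" --grip_force 70

```text
t: 7.22
tcp_pos: [0.496, -0.0496, 0.0257]
tool_rot: [1.0, -0.0, 0.002, 0.0]
force: [-0.3, 0.9, 1.5]
finger_gap: 0.232
gripper_force: 68.3
```

Request:
move_arm --commands "0 0 0 0 0 0 -0.8; 0 0 0 0 0 0 -0.8; 0 0 -20 0 0 0 -0.8; 0 0 -60 0 0 0 -0.8; 0 0 -100 0 0 0 -0.8"

```text
t: 7.85
tcp_pos: [0.4947, -0.0493, 0.1256]
tool_rot: [1.0, -0.0, 0.0, 0.0]
force: [0.4, -0.3, -1.9]
finger_gap: 0.23
gripper_force: 68.5
```

Request:
move_arm --commands "0 0 0 0 0 0 -0.8; 0 0 0 0 0 0 -0.8; 0 0 0 0 0 0 -0.8; 0 0 0 0 0 0 -0.8; 0 0 0 0 0 0 -0.8"

```text
t: 8.48
tcp_pos: [0.4945, -0.0493, 0.1232]
tool_rot: [1.0, -0.0, -0.001, -0.0]
force: [0.4, -0.2, -1.8]
finger_gap: 0.232
gripper_force: 68.5
```

```bash
python3 - <<'E'
from h import *
s=save('wrist','w5'); print(telemetry.sense()['gripper_force'])
goto([.6175,.2089,.12],-90)
E
```

```text
68.52854490280151
shift [ 122.7 -258.3    3.3] turn [-0.   0.1 -0.1] force [ 0.54 -0.59 -1.93] gap 0.229 tcp [ 0.4946 -0.0493  0.1234] t 8.525 q6 1.25
```

```bash
cat >> h.py <<'E'
def weigh(n=8):
    f=[];t=[]
    for _ in range(n):
        snapshot('wrist'); s=telemetry.sense(); f.append(s['force']); t.append(s['tau'])
    print('F',np.mean(f,0).round(2),'sd',np.std(f,0).round(2),'tau',np.mean(t,0).round(2),np.std(t,0).round(2),'q',s['q'].round(3))
E
python3 - <<'E'
from h import *
weigh()
goto([.495,-.38,.12],-90)
E
```

```text
F [-0.12 -0.35 -1.72] sd [0.44 0.3  0.28] tau [ -0.   -37.65 -10.83  -0.     0.     0.  ] [0.   0.01 0.02 0.   0.   0.  ] q [-0.325  0.527  1.849  0.     0.765  1.247]
shift [  0.4 330.6   4. ] turn [ 0.  -0.  -0.1] force [-0.81  0.17 -1.48] gap 0.235 tcp [ 0.4949 -0.0494  0.124 ] t 8.925 q6 1.25
```

Request:
move_arm --commands "0 40 0 0 0 0 -0.8; 0 80 0 0 0 0 -0.8; 0 120 0 0 0 0 -0.8; 0 160 0 0 0 0 -0.8; 0 200 0 0 0 0 -0.8"

```text
t: 9.55
tcp_pos: [0.4945, -0.2507, 0.124]
tool_rot: [1.0, -0.001, 0.0, -0.0]
force: [0.9, -0.1, -1.6]
finger_gap: 0.23
gripper_force: 68.7
```

Request:
move_arm --commands "0 40 0 0 0 0 -0.8; 0 80 0 0 0 0 -0.8; 0 110 0 0 0 0 -0.8; 0 130 0 0 0 0 -0.8; 0 130 0 0 0 0 -0.8"

```text
t: 10.18
tcp_pos: [0.4945, -0.3805, 0.1238]
tool_rot: [1.0, -0.001, 0.0, 0.0]
force: [-0.5, 0.1, -1.9]
finger_gap: 0.234
gripper_force: 68.7
```

```bash
python3 - <<'E'
from h import *
s=save('wrist','w6'); goto([.495,-.379,.031],-90)
i=cv2.imread('pics/w6.png');cv2.imwrite('pics/w6b.png',cv2.resize(i,(800,600),interpolation=cv2.INTER_CUBIC))
E
```

```text
shift [ 0.8  0.3 92.7] turn [-0.1  0.  -0.1] force [-0.41  0.49 -0.77] gap 0.232 tcp [ 0.4942 -0.3788  0.1237] t 10.225 q6 0.74
```

View pics/w6b.png

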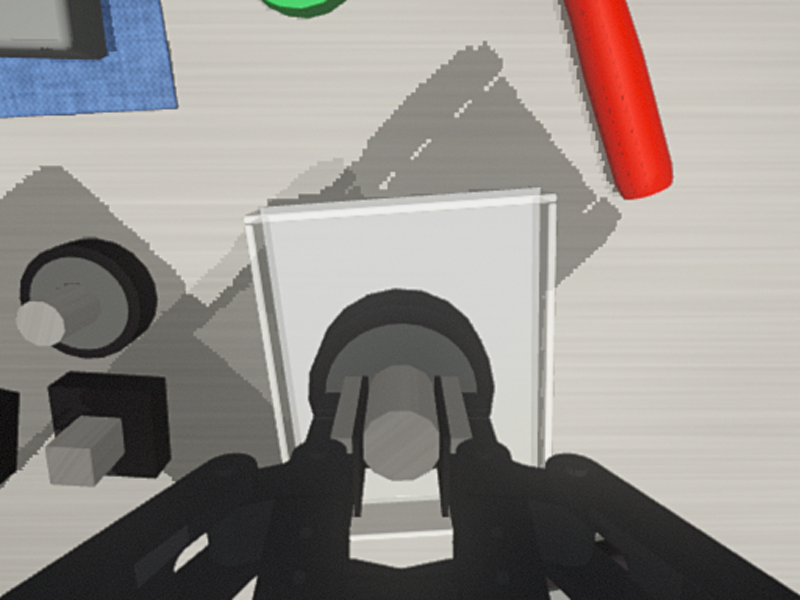

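View w6: held disc level over the bin; bin's far rim spans (245,216)–(555,197), near rim at row ≈537.

```bash
python3 - <<'E'
from h import *
w=load('w6');k=.64
for u,v in [(245,216),(555,197),(400,206),(400,537)]: print(pt(w,u*k,v*k,.035).round(4))
E
```

```text
[ 0.54   -0.3111  0.035 ]
[ 0.548  -0.4482  0.035 ]
[ 0.5443 -0.38    0.035 ]
[ 0.3657 -0.3795  0.035 ]
```

Request:
move_arm --commands "2 0 30 0 0 0 -0.8; 2 0 60 0 0 0 -0.8; 2 0 80 0 0 0 -0.8; 2 0 92 0 0 0 -0.8; 2 0 92 0 0 0 -0.8"

```text
t: 10.85
tcp_pos: [0.4965, -0.3788, 0.0315]
tool_rot: [1.0, -0.0, -0.0, -0.0]
force: [-0.2, 0.7, -0.4]
finger_gap: 0.233
gripper_force: 68.7
```

Request:
move_arm --commands "0 0 1 0 0 0 0.2; 0 0 1 0 0 0 0.2; 0 0 1 0 0 0 0.2; 0 0 -40 0 0 0 0.2; 0 0 -93 0 0 0 0.2"

```text
t: 11.48
tcp_pos: [0.4958, -0.3787, 0.1249]
tool_rot: [1.0, -0.001, -0.001, -0.001]
force: [1.4, -0.1, 0.2]
finger_gap: 0.603
gripper_force: 0.0
```

Request:
move_arm --commands "0 0 0 0 0 0 0.2; 0 -40 0 0 0 0 0.2; 0 -80 0 0 0 0 0.2; 0 -120 0 0 0 0 0.2; 0 -158 0 0 0 0 0.2"

```text
t: 12.1
tcp_pos: [0.4959, -0.2197, 0.1242]
tool_rot: [1.0, -0.001, -0.001, -0.001]
force: [-0.2, -0.2, -0.2]
finger_gap: 0.597
gripper_force: 0.0
```

```bash
python3 - <<'E'
from h import *
weigh(6)
s=save('wrist','w7');t=save('top','top7'); goto([.4947,-.2203,.0245],-90)
a=cv2.imread('pics/w7.png');b=cv2.imread('pics/top7.png')[150:260,230:450]
b=cv2.resize(b,(512,256));cv2.imwrite('pics/w7b.png',cv2.resize(np.vstack([a[:300],b]),None,fx=1.07,fy=1.07))
E
```

```text
F [-0.22  0.12 -0.12] sd [0.59 1.48 0.66] tau [-1.300e-01 -4.035e+01 -1.235e+01 -3.000e-02 -1.100e-01  5.000e-02] [1.93 0.48 1.86 0.2  0.38 0.06] q [-0.626  0.572  1.732 -0.     0.836  0.947]
shift [ -2.3  -2.4 100.3] turn [ 0.  -0.  -0.1] force [ 0.39 -0.14 -0.67] gap 0.6 tcp [ 0.497  -0.2227  0.1248] t 12.5 q6 0.95
```

View pics/w7b.png

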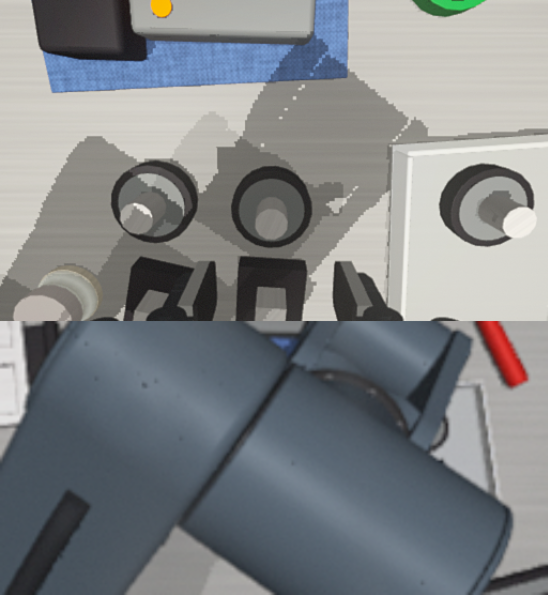

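Disc A stands upright in the bin (knob at (518,222)); disc C's knob at (271,222) and B's at (136,220) unchanged.

```bash
python3 - <<'E'
from h import *
w=load('w7');k=1/1.07
for n,u,v in [('C',271,222),('B',136,219),('binA',518,222)]: print(n,pt(w,u*k,v*k,.05).round(4))
goto([.4947,-.2203,.0255],-90)
E
```

```text
C [ 0.4965 -0.22    0.05  ]
B [ 0.4987 -0.1325  0.05  ]
binA [ 0.4962 -0.3807  0.05  ]
shift [-2.3 -2.4 99.3] turn [ 0.  -0.  -0.1] force [ 0.39 -0.14 -0.67] gap 0.6 tcp [ 0.497  -0.2227  0.1248] t 12.5 q6 0.95
```

Request:
move_arm --commands "-1 0 30 0 0 0 0.2; -1 0 70 0 0 0 0.2; -1 0 99 0 0 0 0.2; -1 0 99 0 0 0 -0.8; -1 0 99 0 0 0 -0.8"

```text
t: 13.12
tcp_pos: [0.4957, -0.2219, 0.0264]
tool_rot: [1.0, -0.001, -0.0, -0.0]
force: [-0.4, 0.3, -5.0]
finger_gap: 0.237
gripper_force: 68.5
```

Request:
move_arm --commands "0 0 0 0 0 0 -0.8; 0 0 0 0 0 0 -0.8; 0 0 -40 0 0 0 -0.8; 0 0 -90 0 0 0 -0.8; 0 0 -100 0 0 0 -0.8"

```text
t: 13.75
tcp_pos: [0.4976, -0.2226, 0.1293]
tool_rot: [1.0, -0.0, 0.003, 0.002]
force: [0.2, 0.3, -3.7]
finger_gap: 0.232
gripper_force: 69.6
```

Request:
move_arm --commands "0 0 0 0 0 0 -0.8; 0 0 0 0 0 0 -0.8; 0 0 0 0 0 0 -0.8; 0 0 0 0 0 0 -0.8; 0 0 0 0 0 0 -0.8"

```text
t: 14.38
tcp_pos: [0.4955, -0.2213, 0.1254]
tool_rot: [1.0, -0.0, -0.0, -0.0]
force: [0.1, -0.1, -5.0]
finger_gap: 0.232
gripper_force: 69.6
```

```bash
python3 - <<'E'
from h import *
weigh(6)
s=save('wrist','w8'); goto([.6175,.2089,.12],-90)
E
```

```text
F [ 0.02  0.08 -4.65] sd [0.4  0.74 0.55] tau [-0.000e+00 -4.262e+01 -1.296e+01 -0.000e+00  1.000e-02  0.000e+00] [0.   0.01 0.02 0.   0.   0.  ] q [-0.626  0.569  1.735 -0.     0.838  0.946]
shift [ 121.4 -430.4    6. ] turn [ 0. -0. -0.] force [ 0.17 -0.11 -4.81] gap 0.232 tcp [ 0.4957 -0.2214  0.126 ] t 14.725 q6 0.95
```

Request:
move_arm --commands "12 -43 0 0 0 0 -0.8; 24 -86 0 0 0 0 -0.8; 36 -129 0 0 0 0 -0.8; 48 -172 0 0 0 0 -0.8; 60 -215 0 0 0 0 -0.8"

```text
t: 15.35
tcp_pos: [0.5563, -0.0051, 0.1261]
tool_rot: [1.0, -0.001, 0.0, 0.0]
force: [-0.2, -1.3, -5.2]
finger_gap: 0.231
gripper_force: 69.5
```

Request:
move_arm --commands "12 -43 0 0 0 0 -0.8; 24 -86 0 0 0 0 -0.8; 36 -129 0 0 0 0 -0.8; 48 -172 0 0 0 0 -0.8; 62 -215 20 0 0 0 -0.8"

```text
t: 15.98
tcp_pos: [0.6198, 0.2103, 0.1074]
tool_rot: [1.0, -0.0, 0.002, -0.0]
force: [1.1, 0.2, -4.4]
finger_gap: 0.23
gripper_force: 69.6
```

Request:
move_arm --commands "0 0 20 0 0 0 -0.8; 0 0 44 0 0 0 -0.8; 0 0 44 0 0 0 -0.8; 0 0 44 0 0 0 -0.8; 0 0 44 0 0 0 -0.8"

```text
t: 16.6
tcp_pos: [0.6191, 0.2082, 0.0632]
tool_rot: [1.0, -0.001, 0.001, -0.0]
force: [-0.1, 0.7, -4.8]
finger_gap: 0.226
gripper_force: 69.7
```

```bash
python3 - <<'E'
from h import *
s=save('wrist','w9'); goto([.6175,.2089,.0435],-90)
i=cv2.imread('pics/w9.png');cv2.imwrite('pics/w9b.png',cv2.resize(i,(800,600),interpolation=cv2.INTER_CUBIC))
for f in ('w5','w6','w8','w9'):
    cv2.imwrite(f'pics/{f}k.png',cv2.imread(f'pics/{f}.png')[215:325,200:320])
E
```

```text
shift [-1.5 -0.6 19.7] turn [-0.  -0.1 -0.1] force [ 0.46 -0.64 -4.4 ] gap 0.232 tcp [0.619  0.2083 0.0632] t 16.65 q6 1.73
```

View pics/w9b.png

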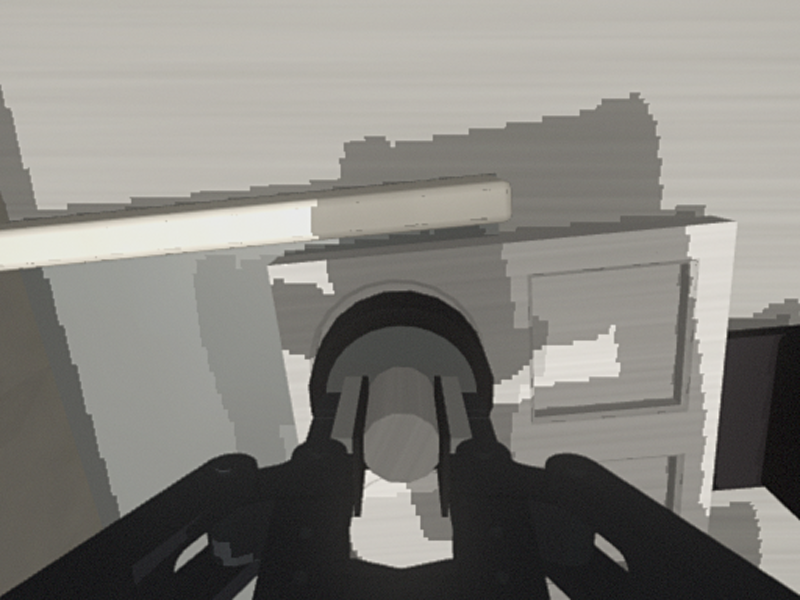

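View w9: disc hangs level over round pocket 1, whose far arc shows at (400,280), left arc at (316,330); held knob top at (402,447); square pocket corners (528,275), (697,262), (532,421), (683,408).

```bash
python3 - <<'E'
from h import *
w=load('w9');k=.64; P=lambda u,v,z: pt(w,u*k,v*k,z).round(4)
print('knob',P(402,447,.0632+.0245)); print('plate far edge top',P(402,292,.0632-.0055),'left',P(312,385,.0632-.0055),'right',P(493,385,.0632-.0055))
print('arc far',P(400,280,.026),'arc left',P(316,330,.026))
q=np.array([P(u,v,.026)[:2] for u,v in [(528,275),(697,262),(683,408),(532,421)]]); print(q.tolist(),q.mean(0))
print('carrier corner',P(735,222,.026),P(268,264,.026))
E
```

```text
knob [0.6198 0.2082 0.0877]
plate far edge top [0.6533 0.2081 0.0577] left [0.6229 0.2365 0.0577] right [0.6228 0.1794 0.0577]
arc far [0.6487 0.2087 0.026 ] arc left [0.6297 0.2398 0.026 ]
[[0.6505, 0.1629], [0.6552, 0.1033], [0.5973, 0.099], [0.5917, 0.1571]] [0.623675 0.130575]
carrier corner [0.6693 0.0925 0.026 ] [0.6547 0.2556 0.026 ]
```

Request:
move_arm --commands "-2 -1 5 0 0 0 -0.8; -2 -1 10 0 0 0 -0.8; -2 -1 14 0 0 0 -0.8; -2 -1 14 0 0 0 -0.8; -2 -1 14 0 0 0 -0.8"

```text
t: 17.27
tcp_pos: [0.6162, 0.2096, 0.0479]
tool_rot: [1.0, -0.0, 0.0, -0.0]
force: [-0.8, -0.4, -4.8]
finger_gap: 0.233
gripper_force: 69.7
```

```bash
python3 - <<'E'
from h import *
s=save('wrist','w10'); goto([.6168,.2095,.0445],-90)
E
```

```text
shift [0.5 0.1 3.5] turn [-0.  -0.  -0.1] force [-0.59  0.3  -5.52] gap 0.229 tcp [0.6163 0.2096 0.048 ] t 17.325 q6 1.73
```

Request:
move_arm --commands "0 0 2 0 0 0 -0.8; 0 0 4 0 0 0 -0.8; 0 0 4 0 0 0 -0.8; 0 0 4 0 0 0 -0.8; 0 0 4 0 0 0 -0.8"

```text
t: 17.95
tcp_pos: [0.6162, 0.2095, 0.0442]
tool_rot: [1.0, -0.0, 0.0, -0.0]
force: [-0.2, -0.5, -1.1]
finger_gap: 0.233
gripper_force: 70.4
```

```bash
python3 - <<'E'
from h import *
s=save('wrist','w10'); goto([.6168,.2095,.0445],-90)
E
```

```text
shift [ 0.5  0.1 -0.2] turn [-0.  -0.  -0.1] force [-1.1   0.01 -1.6 ] gap 0.228 tcp [0.6163 0.2096 0.0443] t 18.0 q6 1.73
```

Request:
move_arm --commands "0 0 0 0 0 0 0.2; 0 0 0 0 0 0 0.2; 0 0 0 0 0 0 0.2; 0 0 -30 0 0 0 0.2; 0 0 -81 0 0 0 0.2"

```text
t: 18.62
tcp_pos: [0.6145, 0.2092, 0.1237]
tool_rot: [1.0, -0.001, -0.003, 0.0]
force: [0.1, 0.2, 0.5]
finger_gap: 0.603
gripper_force: 0.0
```

Request:
move_arm --commands "-12 34 0 0 0 0 0.2; -24 68 0 0 0 0 0.2; -36 102 0 0 0 0 0.2; -48 136 0 0 0 0 0.2; -60 171 0 0 0 0 0.2"

```text
t: 19.25
tcp_pos: [0.5557, 0.0376, 0.1253]
tool_rot: [1.0, -0.0, 0.0, 0.0]
force: [-0.0, -1.5, 0.5]
finger_gap: 0.598
gripper_force: 0.0
```

Request:
move_arm --commands "-12 40 0 0 0 0 0.2; -24 80 0 0 0 0 0.2; -38 120 0 0 0 0 0.2; -50 152 0 0 0 0 0.2; -57 171 0 0 0 0 0.2"

```text
t: 19.88
tcp_pos: [0.4985, -0.1341, 0.1252]
tool_rot: [1.0, -0.001, 0.0, 0.0]
force: [0.2, -0.4, -0.2]
finger_gap: 0.601
gripper_force: 0.0
```

Request:
move_arm --commands "0 0 0 0 0 0 0.2; 0 0 0 0 0 0 0.2; 0 0 0 0 0 0 0.2; 0 0 0 0 0 0 0.2; 0 0 0 0 0 0 0.2"

```text
t: 20.5
tcp_pos: [0.4989, -0.1319, 0.1249]
tool_rot: [1.0, -0.0, -0.0, -0.0]
force: [0.5, 0.2, 0.2]
finger_gap: 0.599
gripper_force: 0.0
```

```bash
python3 - <<'E'
from h import *
s=save('wrist','w11'); goto([.499,-.1327,.0255],-90)
i=cv2.imread('pics/w11.png');cv2.imwrite('pics/w11b.png',cv2.resize(i,(800,600),interpolation=cv2.INTER_CUBIC))
E
```

```text
shift [ 0.1  0.7 99.4] turn [-0.  0. -0.] force [-0.05 -0.01  0.22] gap 0.598 tcp [ 0.4989 -0.132   0.1249] t 20.55 q6 1.1
```

View pics/w11b.png

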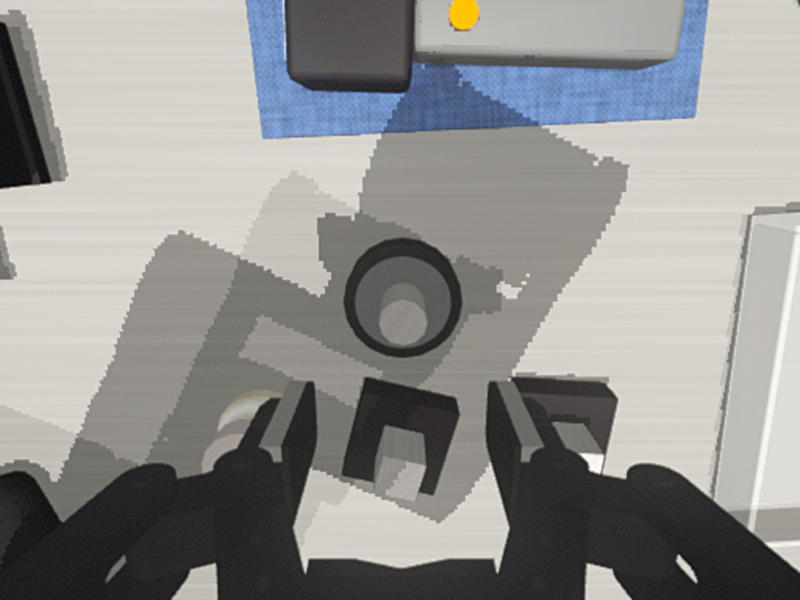

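View w11: disc B centred at knob (403,323), squares at knobs (400,475), (585,445), unmoved.

Request:
move_arm --commands "0 1 30 0 0 0 0.2; 0 1 70 0 0 0 0.2; 0 1 99 0 0 0 0.2; 0 1 99 0 0 0 -0.8; 0 1 99 0 0 0 -0.8"

```text
t: 21.18
tcp_pos: [0.499, -0.1333, 0.0265]
tool_rot: [1.0, -0.0, 0.0, -0.0]
force: [0.1, 1.1, -5.1]
finger_gap: 0.23
gripper_force: 68.5
```

Request:
move_arm --commands "0 0 0 0 0 0 -0.8; 0 0 0 0 0 0 -0.8; 0 0 -40 0 0 0 -0.8; 0 0 -90 0 0 0 -0.8; 0 0 -100 0 0 0 -0.8"

```text
t: 21.8
tcp_pos: [0.5007, -0.1343, 0.1291]
tool_rot: [1.0, -0.0, 0.003, 0.002]
force: [0.2, -0.4, -4.7]
finger_gap: 0.231
gripper_force: 69.8
```

Request:
move_arm --commands "0 0 0 0 0 0 -0.8; 0 0 0 0 0 0 -0.8; 0 0 0 0 0 0 -0.8; 0 0 0 0 0 0 -0.8; 0 0 0 0 0 0 -0.8"

```text
t: 22.42
tcp_pos: [0.4986, -0.1333, 0.1254]
tool_rot: [1.0, -0.0, -0.0, -0.0]
force: [0.3, 0.5, -4.4]
finger_gap: 0.232
gripper_force: 69.8
```

```bash
python3 - <<'E'
from h import *
weigh(6)
goto([.5368,.2022,.065],-90)
E
```

```text
F [ 0.28  0.05 -4.16] sd [0.44 0.7  0.46] tau [-1.000e-02 -4.048e+01 -1.210e+01 -0.000e+00  0.000e+00 -0.000e+00] [0.   0.01 0.02 0.   0.   0.  ] q [-0.478  0.542  1.801 -0.     0.798  1.094]
shift [  37.7 -335.6   61. ] turn [ 0.  -0.  -0.1] force [ 0.26  0.96 -3.88] gap 0.231 tcp [ 0.4988 -0.1334  0.126 ] t 22.725 q6 1.09
```

Request:
move_arm --commands "4 -40 0 0 0 0 -0.8; 8 -80 0 0 0 0 -0.8; 12 -120 0 0 0 0 -0.8; 16 -160 0 0 0 0 -0.8; 20 -200 0 0 0 0 -0.8"

```text
t: 23.35
tcp_pos: [0.5191, 0.0679, 0.1261]
tool_rot: [1.0, -0.0, 0.0, 0.0]
force: [0.3, 0.4, -4.9]
finger_gap: 0.234
gripper_force: 69.6
```

Request:
move_arm --commands "6 -40 0 0 0 0 -0.8; 12 -80 0 0 0 0 -0.8; 18 -120 20 0 0 0 -0.8; 18 -136 45 0 0 0 -0.8; 18 -136 62 0 0 0 -0.8"

```text
t: 23.98
tcp_pos: [0.5364, 0.2037, 0.0629]
tool_rot: [1.0, 0.001, -0.0, 0.0]
force: [-0.3, 0.3, -5.1]
finger_gap: 0.232
gripper_force: 69.7
```

Request:
move_arm --commands "0 0 0 0 0 0 -0.8; 0 0 0 0 0 0 -0.8; 0 0 0 0 0 0 -0.8; 0 0 0 0 0 0 -0.8; 0 0 0 0 0 0 -0.8"

```text
t: 24.6
tcp_pos: [0.5373, 0.2024, 0.0644]
tool_rot: [1.0, -0.001, 0.0, -0.0]
force: [0.0, 0.2, -4.7]
finger_gap: 0.23
gripper_force: 69.7
```

```bash
python3 - <<'E'
from h import *
s=save('wrist','w12'); goto([.5368,.2022,.049],-90)
E
```

```text
shift [-0.4  0.3 15.3] turn [-0.  -0.  -0.1] force [-0.92  0.58 -4.62] gap 0.232 tcp [0.5372 0.2025 0.0643] t 24.65 q6 1.74
```

Request:
move_arm --commands "0 0 5 0 0 0 -0.8; 0 0 10 0 0 0 -0.8; 0 0 16 0 0 0 -0.8; 0 0 16 0 0 0 -0.8; 0 0 16 0 0 0 -0.8"

```text
t: 25.28
tcp_pos: [0.5371, 0.2026, 0.0478]
tool_rot: [1.0, -0.0, -0.0, 0.0]
force: [-0.0, -0.6, -4.0]
finger_gap: 0.232
gripper_force: 69.7
```

```bash
python3 - <<'E'
from h import *
goto([.5368,.2022,.0445],-90)
E
```

```text
shift [-0.3  0.4  3.3] turn [ 0.   0.  -0.1] force [-0.   -0.58 -4.  ] gap 0.232 tcp [0.5371 0.2026 0.0478] t 25.275 q6 1.74
```

Request:
move_arm --commands "0 0 2 0 0 0 -0.8; 0 0 4 0 0 0 -0.8; 0 0 4 0 0 0 -0.8; 0 0 4 0 0 0 -0.8; 0 0 4 0 0 0 -0.8"

```text
t: 25.9
tcp_pos: [0.5373, 0.2027, 0.0443]
tool_rot: [1.0, -0.0, 0.0, -0.0]
force: [-0.4, 0.2, -0.5]
finger_gap: 0.23
gripper_force: 70.3
```

Request:
move_arm --commands "0 0 0 0 0 0 0.2; 0 0 0 0 0 0 0.2; 0 0 0 0 0 0 0.2; 0 0 -30 0 0 0 0.2; 0 0 -81 0 0 0 0.2"

```text
t: 26.52
tcp_pos: [0.5357, 0.2023, 0.1241]
tool_rot: [1.0, -0.001, -0.002, 0.0]
force: [1.0, 0.2, -0.5]
finger_gap: 0.601
gripper_force: 0.0
```

Request:
move_arm --commands "-5 40 -10 0 0 0 0; -10 80 -20 0 0 0 0; -15 120 -30 0 0 0 0; -20 160 -40 0 0 0 0; -25 200 -50 0 0 0 0"

```text
t: 27.15
tcp_pos: [0.5117, 0.0013, 0.1754]
tool_rot: [1.0, -0.0, 0.0, 0.0]
force: [0.4, -0.4, 1.0]
finger_gap: 0.497
gripper_force: 0.0
```

```bash
python3 - <<'E'
from h import *
goto([.46,-.132,.2],-90)
E
```

```text
shift [-51.6 133.4 -24.6] turn [ 0. -0. -0.] force [ 0.45 -0.44  1.02] gap 0.497 tcp [0.5117 0.0013 0.1754] t 27.15 q6 1.36
```

Request:
move_arm --commands "-12 34 -6 0 0 0 0; -24 68 -12 0 0 0 0; -36 102 -18 0 0 0 0; -47 133 -24 0 0 0 0; -47 133 -24 0 0 0 0"

```text
t: 27.78
tcp_pos: [0.4648, -0.1323, 0.1995]
tool_rot: [1.0, -0.002, 0.001, 0.001]
force: [0.1, 1.6, 0.4]
finger_gap: 0.503
gripper_force: 0.0
```

Request:
move_arm --commands "0 0 0 0 0 0 0; 0 0 0 0 0 0 0; 0 0 0 0 0 0 0; 0 0 0 0 0 0 0; 0 0 0 0 0 0 0"

```text
t: 28.4
tcp_pos: [0.4648, -0.13, 0.1989]
tool_rot: [1.0, -0.0, -0.0, -0.0]
force: [-0.6, 0.0, 0.0]
finger_gap: 0.5
gripper_force: 0.0
```

```bash
python3 - <<'E'
from h import *
s=save('wrist','w13'); goto([.46,-.132,.2],-90)
i=cv2.imread('pics/w13.png')[120:330,150:430];cv2.imwrite('pics/w13b.png',cv2.resize(i,None,fx=2.8,fy=2.8,interpolation=cv2.INTER_CUBIC))
E
```

```text
shift [-4.8  1.9 -1.1] turn [-0.  0. -0.] force [-0.1   0.64 -0.08] gap 0.503 tcp [ 0.4648 -0.1301  0.1989] t 28.45 q6 1.07
```

View pics/w13b.png

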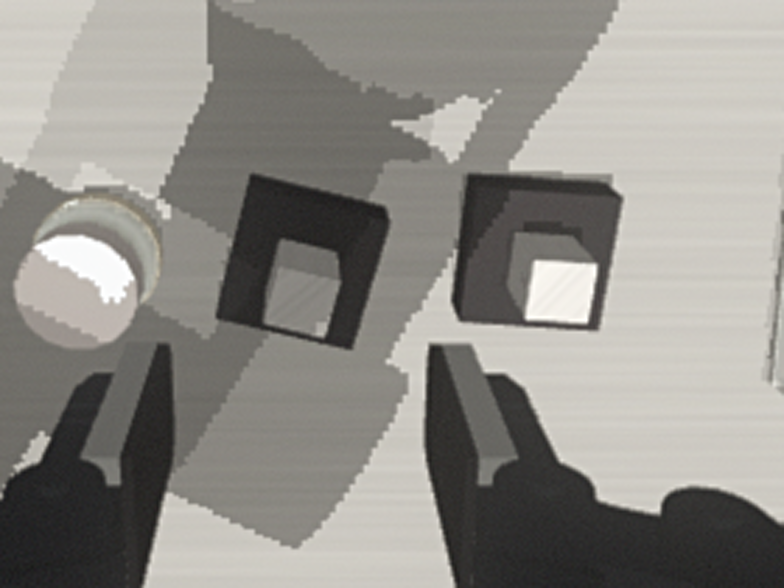

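View w13 (crop): sA block top centre at (301,303), turned ≈13.5°; sB block top centre at (562,292), turned ≈5°; jar top at (75,290).

```bash
python3 - <<'E'
from h import *
w=load('w13');k=1/2.8
for n,u,v,z in [('sA',301,303,.05),('sB',562,292,.05),('jar',75,290,.045)]: print(n,pt(w,150+u*k,120+v*k,z).round(4))
for c in ([(274,267),(341,281),(327,340),(263,325)],[(533,260),(598,263),(592,323),(526,320)]):
    q=np.array([pt(w,150+u*k,120+v*k,.05)[:2] for u,v in c]); d=np.roll(q,-1,0)-q; print(q.mean(0).round(4),np.degrees(np.arctan2(d[:,1],d[:,0])).round(1)%90)
goto([.418,-.1318,.1],-103.5); goto([.4215,-.219,.1],-95)
E
```

```text
sA [ 0.4167 -0.1308  0.05  ]
sB [ 0.4208 -0.2192  0.05  ]
jar [ 0.4195 -0.053   0.045 ]
[ 0.4165 -0.1309] [77.4 78.3 75.6 79.5]
[ 0.4208 -0.2193] [87.2  0.2 87.2 88.1]
shift [-46.8   1.7  98.9] turn [-0.   0.  13.5] force [-0.1   0.64 -0.08] gap 0.503 tcp [ 0.4648 -0.1301  0.1989] t 28.45 q6 1.07
shift [-43.3  88.9  98.9] turn [-0.  0.  5.] force [-0.1   0.64 -0.08] gap 0.503 tcp [ 0.4648 -0.1301  0.1989] t 28.45 q6 1.07
```

Request:
move_arm --commands "-24 1 20 0 0 6 0; -48 1 40 0 0 13 0; -48 1 70 0 0 13 0; -48 1 99 0 0 13 0; -48 1 99 0 0 13 0"

```text
t: 29.08
tcp_pos: [0.4157, -0.1307, 0.0986]
tool_rot: [0.994, -0.114, -0.002, -0.001]
force: [-1.0, -0.4, -0.3]
finger_gap: 0.502
gripper_force: 0.0
```

Request:
move_arm --commands "0 0 0 0 0 0 0; 0 0 0 0 0 0 0; 0 0 0 0 0 0 0; 0 0 0 0 0 0 0; 0 0 0 0 0 0 0"

```text
t: 29.7
tcp_pos: [0.4169, -0.1313, 0.1002]
tool_rot: [0.994, -0.114, 0.0, 0.0]
force: [-0.1, 0.2, 0.6]
finger_gap: 0.502
gripper_force: 0.0
```

```bash
python3 - <<'E'
from h import *
goto([.4168,-.131,.0255],-103)
E
```

```text
shift [-0.2 -0.3 74.7] turn [ 0.  -0.  -0.1] force [-0.11  0.22  0.57] gap 0.502 tcp [ 0.4169 -0.1313  0.1002] t 29.7 q6 1.24
```

Request:
move_arm --commands "0 0 30 0 0 0 0; 0 0 60 0 0 0 0; 0 0 74 0 0 0 0; 0 0 74 0 0 0 -0.8; 0 0 74 0 0 0 -0.8"

```text
t: 30.32
tcp_pos: [0.417, -0.1314, 0.0264]
tool_rot: [0.994, -0.114, 0.0, 0.0]
force: [0.7, 0.0, -2.0]
finger_gap: 0.246
gripper_force: 69.1
```

Request:
move_arm --commands "0 0 0 0 0 0 -0.8; 0 0 0 0 0 0 -0.8; 0 0 -40 0 0 0 -0.8; 0 0 -90 0 0 0 -0.8; 0 0 -100 0 0 0 -0.8"

```text
t: 30.95
tcp_pos: [0.4182, -0.1321, 0.1287]
tool_rot: [0.994, -0.114, 0.003, 0.001]
force: [-0.5, -1.0, -2.5]
finger_gap: 0.244
gripper_force: 69.4
```

Request:
move_arm --commands "0 0 0 0 0 0 -0.8; 0 0 0 0 0 0 -0.8; 0 0 0 0 0 0 -0.8; 0 0 0 0 0 0 -0.8; 0 0 0 0 0 0 -0.8"

```text
t: 31.58
tcp_pos: [0.4166, -0.1312, 0.1255]
tool_rot: [0.994, -0.114, -0.0, -0.0]
force: [-0.6, -0.1, -1.3]
finger_gap: 0.242
gripper_force: 69.4
```

```bash
python3 - <<'E'
from h import *
weigh(6)
goto([.6238,.1298,.065],-84.8);goto([.412,-.384,.125],-90)
E
```

```text
F [ 0.13 -0.06 -1.63] sd [0.45 0.45 0.42] tau [-1.00e-02 -3.30e+01 -9.01e+00 -0.00e+00  0.00e+00  0.00e+00] [0.   0.01 0.01 0.   0.   0.  ] q [-0.562  0.468  1.994  0.     0.68   1.237]
shift [ 142.7 -301.1   61. ] turn [  0.   -0.  -18.2] force [-0.26 -0.48 -2.06] gap 0.245 tcp [ 0.4168 -0.1313  0.126 ] t 31.875 q6 1.24
shift [ 52.4 247.3   1. ] turn [  0.  -0. -13.] force [-0.26 -0.48 -2.06] gap 0.245 tcp [ 0.4168 -0.1313  0.126 ] t 31.875 q6 1.24
```

Request:
move_arm --commands "11 49 0 0 0 0 -0.8; 22 98 0 0 0 0 -0.8; 33 147 0 0 0 -4 -0.8; 44 196 0 0 0 -8 -0.8; 56 244 0 0 0 -13 -0.8"

```text
t: 32.5
tcp_pos: [0.4159, -0.3832, 0.1259]
tool_rot: [1.0, 0.001, -0.0, -0.0]
force: [0.0, 0.3, -1.4]
finger_gap: 0.244
gripper_force: 69.4
```

Request:
move_arm --commands "0 0 0 0 0 0 -0.8; 0 0 0 0 0 0 -0.8; 0 0 0 0 0 0 -0.8; 0 0 0 0 0 0 -0.8; 0 0 0 0 0 0 -0.8"

```text
t: 33.12
tcp_pos: [0.4164, -0.3809, 0.1261]
tool_rot: [1.0, 0.0, -0.0, -0.0]
force: [0.2, -0.2, -1.9]
finger_gap: 0.241
gripper_force: 69.3
```

```bash
python3 - <<'E'
from h import *
goto([.416,-.382,.0315],-87)
E
```

```text
shift [-0.4  1.1 94.6] turn [-0.  0. -3.] force [ 0.19 -0.21 -1.87] gap 0.241 tcp [ 0.4164 -0.3809  0.1261] t 33.125 q6 0.63
```

Lower into the bin, release, rise and go over sB.

Request:
move_arm --commands "0 1 30 0 0 -3 -0.8; 0 1 60 0 0 -3 -0.8; 0 1 85 0 0 -3 -0.8; 0 1 94 0 0 -3 -0.8; 0 1 95 0 0 -3 -0.8"

```text
t: 33.75
tcp_pos: [0.4163, -0.3825, 0.0308]
tool_rot: [1.0, 0.026, -0.0, -0.0]
force: [1.0, -0.4, -1.2]
finger_gap: 0.246
gripper_force: 69.4
```

Request:
move_arm --commands "0 0 0 0 0 0 0; 0 0 0 0 0 0 0; 0 0 0 0 0 0 0; 0 0 -40 0 0 0 0; 0 0 -95 0 0 0 0"

```text
t: 34.38
tcp_pos: [0.4155, -0.3818, 0.1259]
tool_rot: [1.0, 0.026, -0.001, -0.001]
force: [-0.5, -0.7, -0.3]
finger_gap: 0.498
gripper_force: 0.0
```

Request:
move_arm --commands "0 -10 0 0 0 1 0; 0 -50 0 0 0 2 0; 0 -90 0 0 0 3 0; 0 -130 0 0 0 5 0; 0 -162 0 0 0 6 0"

```text
t: 35.0
tcp_pos: [0.4067, -0.2184, 0.1254]
tool_rot: [1.0, -0.027, -0.001, -0.001]
force: [-0.2, 0.0, 0.1]
finger_gap: 0.503
gripper_force: 0.0
```

Request:
move_arm --commands "0 0 0 0 0 0 0; 0 0 0 0 0 0 0; 0 0 0 0 0 0 0; 0 0 0 0 0 0 0; 0 0 0 0 0 0 0"

```text
t: 35.62
tcp_pos: [0.4079, -0.2214, 0.1259]
tool_rot: [1.0, -0.027, 0.0, 0.0]
force: [-0.1, -0.4, 1.8]
finger_gap: 0.5
gripper_force: 0.0
```

```bash
python3 - <<'E'
from h import *
s=save('wrist','w14'); goto([.4208,-.2192,.0255],-93)
# expected pixels and aluminium top blob near sB
u,v=proj(s,[.4208,-.2192,.05]); print(u,v)
print(proj(s,[.416,-.382,.055]))
E
```

```text
shift [ 12.8  -2.8 100.4] turn [ 0.  -0.  -0.1] force [-0.19 -0.02  0.43] gap 0.498 tcp [ 0.4079 -0.2213  0.1259] t 35.675 q6 0.89
252.64344994915854 188.54199780721126
(np.float64(495.94399229149224), np.float64(184.9166250808731))
```

```bash
cat >> h.py <<'E'
def blob(s,u,v,z,half=45,thr=None,tol=14):
    """flood region of similar brightness at (u,v): minAreaRect -> world centre, edge yaw"""
    g=cv2.GaussianBlur(cv2.cvtColor(s['image'],cv2.COLOR_RGB2GRAY),(3,3),0)
    m=np.zeros((g.shape[0]+2,g.shape[1]+2),np.uint8)
    cv2.floodFill(g.copy(),m,(int(u),int(v)),255,tol,tol,4|cv2.FLOODFILL_FIXED_RANGE|cv2.FLOODFILL_MASK_ONLY|(255<<8))
    c=max(cv2.findContours(m[1:-1,1:-1],cv2.RETR_EXTERNAL,cv2.CHAIN_APPROX_NONE)[0],key=cv2.contourArea)
    b=cv2.boxPoints(cv2.minAreaRect(c)); q=np.array([pt(s,*p,z)[:2] for p in b]); d=np.roll(q,-1,0)-q
    print('blob g',g[int(v),int(u)],'c',q.mean(0).round(4),'side',np.linalg.norm(d,axis=1).round(4),'ang',(np.degrees(np.arctan2(d[:,1],d[:,0]))%90).round(1))
E
python3 - <<'E'
from h import *
s=load('w14'); 
for t in (10,20,30): blob(s,252,188,.05,tol=t)
g=cv2.cvtColor(s['image'],cv2.COLOR_RGB2GRAY); print(g[160:215:4,220:286:4])
E
```

```text
blob g 131 c [ 0.4214 -0.2188] side [0.0203 0.0207 0.0209 0.0207] ang [86.9 87.5 86.9 85.9]
blob g 131 c [ 0.4242 -0.219 ] side [0.0202 0.0262 0.0209 0.0262] ang [86.9 87.5 86.9 85.9]
blob g 131 c [ 0.4242 -0.219 ] side [0.0202 0.0262 0.0209 0.0262] ang [86.9 87.5 86.9 85.9]
[[ 38  39  42  36  43  37  38  36  38  37  38  37  39  37  47  47  48]
 [ 38  36  42  41  36 109 108 108 108 106 104  87  35  41  39  46  45]
 [ 42  35  35  35  32 109 109 109 112 108 112 108  42  38  36  41  46]
 [ 37  38  41  41  68 110 113 111 110 107 108 105  65  32  38  38  45]
 [ 40  36  36  40  91 132 137 136 137 134 132 133  93  38  42  40  38]
 [ 36  37  38  39  90 138 135 138 131 137 133 138  76  38  37  35  38]
 [ 39  38  36  31  92 136 138 130 135 132 133 134  70  37  39  35  38]
 [ 39  33  34  32  89 137 133 135 131 133 134 135  54  40  40  40  40]
 [ 36  35  36  34  92 136 132 132 134 135 134 135  54  36  38  39  37]
 [ 35  38  40  37  90 132 134 131 136 135 134 130  50  39  37  41  41]
 [ 34  39  38  39  89 136 131 135 134 134 130 136  47  40  39  40  38]
 [ 36  35  36  35  33  35  33  33  37  35  38  46  35  38  37  41  39]
 [ 34  34  37  33  35  30  34  35  33  37  35  41  38  35  42  41  37]
 [107 109 110 111 108 108 108 109 107 105 108 106 108 110 110 110 110]]
```

Request:
move_arm --commands "13 -2 20 0 0 0 0; 13 -2 40 0 0 0 0; 13 -2 60 0 0 0 0; 13 -2 60 0 0 0 0; 13 -2 60 0 0 0 0"

```text
t: 36.3
tcp_pos: [0.4212, -0.2198, 0.0663]
tool_rot: [1.0, -0.027, 0.0, 0.0]
force: [-0.1, 0.3, 0.0]
finger_gap: 0.501
gripper_force: 0.0
```

```bash
python3 - <<'E'
from h import *
goto([.4214,-.2188,.0255],-93)
E
```

```text
shift [ 0.1 -1.  40.8] turn [ 0.  -0.  -0.1] force [-0.1   0.28  0.04] gap 0.501 tcp [ 0.4212 -0.2198  0.0663] t 36.3 q6 0.91
```

Request:
move_arm --commands "0 -1 20 0 0 0 0; 0 -1 40 0 0 0 0; 0 -1 40 0 0 0 0; 0 -1 40 0 0 0 -0.8; 0 -1 40 0 0 0 -0.8"

```text
t: 36.92
tcp_pos: [0.4216, -0.219, 0.0272]
tool_rot: [1.0, -0.027, 0.001, 0.001]
force: [-1.0, 1.1, 4.1]
finger_gap: 0.243
gripper_force: 69.7
```

Request:
move_arm --commands "0 0 0 0 0 0 -0.8; 0 0 0 0 0 0 -0.8; 0 0 -40 0 0 0 -0.8; 0 0 -90 0 0 0 -0.8; 0 0 -100 0 0 0 -0.8"

```text
t: 37.55
tcp_pos: [0.4222, -0.2194, 0.1284]
tool_rot: [1.0, -0.027, 0.002, 0.002]
force: [-0.0, 0.1, -4.8]
finger_gap: 0.245
gripper_force: 70.3
```

Request:
move_arm --commands "0 0 0 0 0 0 -0.8; 0 0 0 0 0 0 -0.8; 0 0 0 0 0 0 -0.8; 0 0 0 0 0 0 -0.8; 0 0 0 0 0 0 -0.8"

```text
t: 38.17
tcp_pos: [0.4209, -0.2184, 0.1255]
tool_rot: [1.0, -0.027, -0.0, -0.0]
force: [0.2, 0.5, -4.1]
finger_gap: 0.239
gripper_force: 70.3
```

```bash
python3 - <<'E'
from h import *
weigh(6)
goto([.6241,.1300,.065],-84.8);goto([.544,.1228,.065],-84.8)
E
```

```text
F [ 0.31 -0.12 -4.49] sd [0.47 0.32 0.4 ] tau [-1.000e-02 -3.719e+01 -1.074e+01 -0.000e+00  1.000e-02 -0.000e+00] [0.   0.01 0.02 0.   0.   0.  ] q [-0.715  0.502  1.904  0.     0.736  0.909]
shift [ 184.2 -358.9   61. ] turn [ 0.  -0.  -8.3] force [ 0.46 -0.03 -4.31] gap 0.241 tcp [ 0.4211 -0.2186  0.126 ] t 38.475 q6 0.91
shift [ 104.6 -347.4   61. ] turn [ 0.  -0.  -8.3] force [ 0.46 -0.03 -4.31] gap 0.241 tcp [ 0.4211 -0.2186  0.126 ] t 38.475 q6 0.91
```

Request:
move_arm --commands "15 -50 0 0 0 0 -0.8; 30 -100 0 0 0 0 -0.8; 45 -150 0 0 0 0 -0.8; 60 -200 0 0 0 0 -0.8; 75 -250 0 0 0 0 -0.8"

```text
t: 39.1
tcp_pos: [0.5098, 0.0287, 0.1261]
tool_rot: [1.0, -0.027, 0.0, 0.0]
force: [1.1, -0.1, -4.3]
finger_gap: 0.242
gripper_force: 70.4
```

Request:
move_arm --commands "15 -49 0 0 0 -3 -0.8; 30 -97 0 0 0 -8 -0.8; 30 -97 20 0 0 -8.3 -0.8; 30 -97 45 0 0 -8.3 -0.8; 30 -97 62 0 0 -8.3 -0.8"

```text
t: 39.72
tcp_pos: [0.5437, 0.1226, 0.0628]
tool_rot: [0.999, 0.046, -0.001, -0.0]
force: [-0.5, -0.2, -4.0]
finger_gap: 0.242
gripper_force: 70.6
```

Request:
move_arm --commands "0 0 0 0 0 0 -0.8; 0 0 0 0 0 0 -0.8; 0 0 0 0 0 0 -0.8; 0 0 0 0 0 0 -0.8; 0 0 0 0 0 0 -0.8"

```text
t: 40.35
tcp_pos: [0.5446, 0.1223, 0.0644]
tool_rot: [0.999, 0.046, 0.0, 0.0]
force: [-0.3, -0.6, -4.0]
finger_gap: 0.243
gripper_force: 70.6
```

```bash
python3 - <<'E'
from h import *
s=save('wrist','w15'); goto([.5445,.1227,.049],-84.8)
i=cv2.imread('pics/w15.png');cv2.imwrite('pics/w15b.png',cv2.resize(i,(800,600),interpolation=cv2.INTER_CUBIC))
E
```

```text
shift [ 0.  -0.3 15.3] turn [-0. -0.  0.] force [ 0.52  0.37 -5.57] gap 0.24 tcp [0.5445 0.1224 0.0643] t 40.4 q6 1.5
```

View pics/w15b.png

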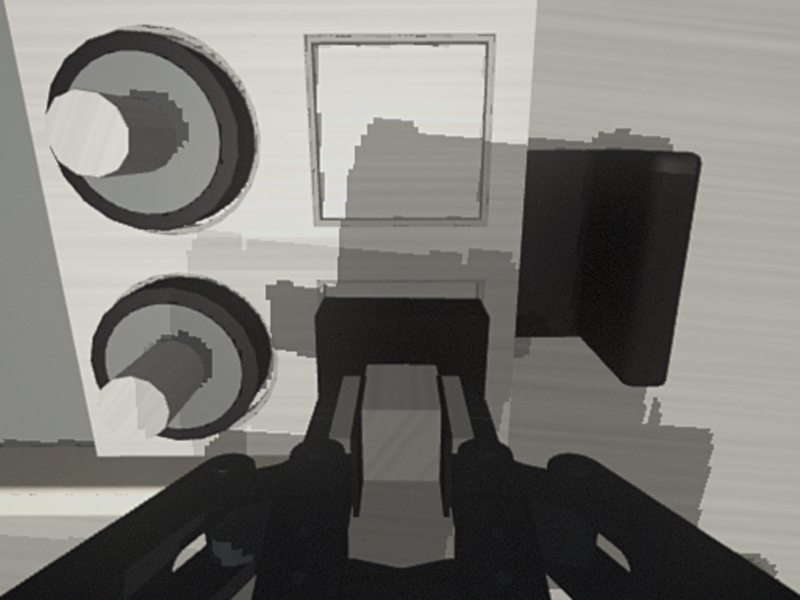

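View w15: both discs seated; the square plate (front edge row 299, columns 316–489) is over pocket q2, whose far rim shows at row 281, columns 319–484; handle plate top runs (583–700,152) to (665,385).

```bash
python3 - <<'E'
from h import *
w=load('w15');k=.64; P=lambda u,v,z: pt(w,u*k,v*k,z).round(4)
def show(n,a,b,z):
    a,b=P(*a,z),P(*b,z); print(n,a,b,'mid',((a+b)/2).round(4),'len',np.linalg.norm(a-b).round(4),'ang',np.degrees(np.arctan2(*(a-b)[[1,0]])).round(1))
show('plate front bottom',(316,299),(489,299),.0388); show('rim far',(319,281),(484,281),.026)
c=[(305,36),(495,36),(487,226),(316,226)]; q=np.array([P(*p,.026) for p in c]); print('q1',q.mean(0))
show('hand top outer',(699,154),(666,384),.064); show('hand inner?',(583,154),(583,340),.064)
show('carrier edge',(537,0),(520,300),.026)
print('knob',P(401,425,.0643+.0235))
E
```

```text
plate front bottom [0.5679 0.1536 0.0388] [0.5732 0.0952 0.0388] mid [0.5706 0.1244 0.0388] len 0.0586 ang 95.2
rim far [0.5707 0.1546 0.026 ] [0.5762 0.0953 0.026 ] mid [0.5734 0.125  0.026 ] len 0.0596 ang 95.3
q1 [0.62305 0.1298  0.026  ]
hand top outer [0.6253 0.0506 0.064 ] [0.5586 0.0429 0.064 ] mid [0.592  0.0468 0.064 ] len 0.0671 ang 6.6
hand inner? [0.6225 0.0813 0.064 ] [0.5704 0.0709 0.064 ] mid [0.5964 0.0761 0.064 ] len 0.0531 ang 11.3
carrier edge [0.6667 0.0915 0.026 ] [0.5703 0.0812 0.026 ] mid [0.6185 0.0864 0.026 ] len 0.0969 ang 6.1
knob [0.5512 0.1232 0.0878]
```

Request:
move_arm --commands "1 -0.5 5 0 0 0 -0.8; 1 -0.5 10 0 0 0 -0.8; 1 -0.5 15 0 0 0 -0.8; 1 -0.5 15 0 0 0 -0.8; 1 -0.5 15 0 0 0 -0.8"

```text
t: 41.02
tcp_pos: [0.5453, 0.123, 0.0488]
tool_rot: [0.999, 0.046, -0.0, 0.0]
force: [0.8, 0.0, -4.1]
finger_gap: 0.242
gripper_force: 70.6
```

```bash
python3 - <<'E'
from h import *
weigh(2)
goto([.5445,.1227,.045],-84.8)
E
```

```text
F [-0.32  0.2  -4.51] sd [0.06 0.14 0.25] tau [-1.000e-02 -4.578e+01 -9.920e+00  1.000e-02 -3.000e-02  0.000e+00] [0.01 0.03 0.05 0.   0.   0.  ] q [ 0.022  0.712  1.733 -0.     0.696  1.501]
shift [-0.9  0.2  4. ] turn [ 0. -0.  0.] force [-0.25  0.34 -4.76] gap 0.241 tcp [0.5454 0.123  0.049 ] t 41.125 q6 1.5
```

Request:
move_arm --commands "0 0 2 0 0 0 -0.8; 0 0 4 0 0 0 -0.8; 0 0 5 0 0 0 -0.8; 0 0 5 0 0 0 -0.8; 0 0 5 0 0 0 -0.8"

```text
t: 41.75
tcp_pos: [0.5453, 0.123, 0.0451]
tool_rot: [0.999, 0.046, 0.0, 0.0]
force: [-2.2, -0.1, 6.5]
finger_gap: 0.242
gripper_force: 72.0
```

```bash
python3 - <<'E'
from h import *
goto([.592,.05,.125],-84.8)
E
```

```text
shift [ 39.8  77.  -79.8] turn [ 0.  -0.   0.1] force [-2.25 -0.15  6.46] gap 0.242 tcp [0.5453 0.123  0.0451] t 41.75 q6 1.5
```

Request:
move_arm --commands "0 0 0 0 0 0 0; 0 0 0 0 0 0 0; 0 0 0 0 0 0 0; 0 0 -30 0 0 0 0; 0 0 -80 0 0 0 0"

```text
t: 42.38
tcp_pos: [0.544, 0.1228, 0.1231]
tool_rot: [0.999, 0.046, -0.002, -0.0]
force: [1.3, 0.1, 0.4]
finger_gap: 0.5
gripper_force: 0.0
```

Request:
move_arm --commands "20 36 0 0 0 0 -0.3; 39 73 0 0 0 0 -0.3; 39 73 0 0 0 0 -0.3; 39 73 0 0 0 0 -0.3; 39 73 0 0 0 0 -0.3"

```text
t: 43.0
tcp_pos: [0.5897, 0.0548, 0.1236]
tool_rot: [0.999, 0.046, -0.001, -0.0]
force: [0.1, -0.9, -0.5]
finger_gap: 0.35
gripper_force: 0.0
```

```bash
python3 - <<'E'
from h import *
s=save('wrist','w16'); goto([.5912,.0535,.036],-84.8)
# dark mask profile across handle top along slide
P=np.array([.5912,.0535,.064]); a=np.radians(95.2)
g=cv2.cvtColor(s['image'],cv2.COLOR_RGB2GRAY)
for lat in (.03,.025,.02,.01):
    print(lat,[int(cv2.getRectSubPix(g,(1,1),tuple(map(float,proj(s,P+d*np.array([np.cos(a),np.sin(a),0])+lat*np.array([np.sin(a),-np.cos(a),0])))))[0,0]) for d in np.arange(-.02,.03,.002)])
E
```

```text
shift [ 1.3  1.5 87.7] turn [-0.   0.1  0.1] force [-0.76  0.24  0.18] gap 0.349 tcp [0.5899 0.0549 0.1237] t 43.05 q6 1.38
0.03 [88, 88, 88, 87, 87, 80, 26, 26, 30, 32, 30, 30, 33, 35, 34, 33, 35, 36, 42, 43, 44, 47, 44, 92, 115]
0.025 [87, 89, 86, 87, 83, 90, 22, 29, 28, 27, 31, 32, 28, 28, 32, 35, 36, 37, 38, 41, 41, 43, 44, 86, 112]
0.02 [90, 87, 87, 88, 86, 89, 26, 27, 29, 28, 32, 32, 27, 32, 33, 32, 37, 34, 39, 40, 40, 42, 44, 86, 113]
0.01 [88, 88, 89, 87, 87, 83, 23, 28, 26, 27, 28, 28, 28, 29, 30, 32, 37, 36, 36, 63, 65, 64, 66, 132, 201]
```

Request:
move_arm --commands "1 3 20 0 0 0 -0.3; 1 3 40 0 0 0 -0.3; 1 3 60 0 0 0 -0.3; 1 3 75 0 0 0 -0.3; 1 3 87 0 0 0 -0.3"

```text
t: 43.68
tcp_pos: [0.5918, 0.0514, 0.0362]
tool_rot: [0.999, 0.046, -0.0, -0.0]
force: [0.3, 0.7, 0.1]
finger_gap: 0.353
gripper_force: 0.0
```

```bash
python3 - <<'E'
from h import *
goto([.5912,.0515,.036],-84.8)
E
```

```text
shift [-0.6 -0.1  0.2] turn [-0.   0.   0.1] force [0.35 0.68 0.12] gap 0.353 tcp [0.5918 0.0514 0.0362] t 43.675 q6 1.38
```

Close gently (40 N), then push towards home (tool −y) at moderate speed.

Request:
move_arm --commands "0 0 0 0 0 0 -1; 0 0 0 0 0 0 -1; 0 0 0 0 0 0 -1; 0 0 0 0 0 0 -1; 0 -2 0 0 0 0 -1" --grip_force 40

```text
t: 44.3
tcp_pos: [0.5912, 0.0523, 0.0362]
tool_rot: [0.999, 0.046, -0.001, 0.0]
force: [-0.3, -3.3, -15.5]
finger_gap: 0.156
gripper_force: 39.6
```

Request:
move_arm --commands "0 -8 0 0 0 0 -1; 0 -16 0 0 0 0 -1; 0 -24 0 0 0 0 -1; 0 -32 0 0 0 0 -1; 0 -40 0 0 0 0 -1"

```text
t: 44.92
tcp_pos: [0.5873, 0.0935, 0.0362]
tool_rot: [0.999, 0.046, -0.001, -0.0]
force: [0.1, -2.2, -23.2]
finger_gap: 0.159
gripper_force: 39.0
```

```bash
python3 - <<'E'
from h import *
goto([.5918-.0906*.11,.0514+.9959*.11,.036],-84.8)
E
```

```text
shift [  0.7 -67.7   0.2] turn [-0.   0.1  0.1] force [  0.15  -2.23 -23.23] gap 0.159 tcp [0.5873 0.0935 0.0362] t 44.925 q6 1.45
```

Request:
move_arm --commands "0 -8 1 0 0 0 -1; 0 -16 1 0 0 0 -1; 0 -24 1 0 0 0 -1; 0 -32 1 0 0 0 -1; 0 -40 1 0 0 0 -1"

```text
t: 45.55
tcp_pos: [0.5835, 0.1331, 0.0362]
tool_rot: [0.999, 0.046, -0.001, 0.0]
force: [-3.7, -2.9, -14.0]
finger_gap: 0.155
gripper_force: 40.4
```

Request:
move_arm --commands "0 -6 0 0 0 0 -1; 0 -12 0 0 0 0 -1; 0 -17 0 0 0 0 -1; 0 -21 0 0 0 0 -1; 0 -24 0 0 0 0 -1"

```text
t: 46.18
tcp_pos: [0.5826, 0.1429, 0.0362]
tool_rot: [0.999, 0.049, -0.002, 0.01]
force: [-3.4, -57.5, -11.6]
finger_gap: 0.158
gripper_force: 49.1
```

Request:
move_arm --commands "0 -1 0 0 0 0 -1; 0 -2 0 0 0 0 -1; 0 -3 0 0 0 0 -1; 0 -4 0 0 0 0 -1; 0 -5 0 0 0 0 -1"

```text
t: 46.8
tcp_pos: [0.5825, 0.143, 0.0362]
tool_rot: [0.999, 0.049, -0.003, 0.013]
force: [-2.7, -68.3, -10.3]
finger_gap: 0.156
gripper_force: 54.2
```

```bash
python3 - <<'E'
from h import *
goto([.5918-.0906*.11,.0514+.9959*.11,.036],-84.8)
E
```

```text
shift [  1.1 -18.   -0.2] turn [1.4 0.4 0.4] force [ -2.67 -68.3  -10.32] gap 0.156 tcp [0.5825 0.143  0.0362] t 46.8 q6 1.57
```

Request:
move_arm --commands "0 6 0 0 0 0 -1; 0 12 0 0 0 0 -1; 0 17 0 0 0 0 -1; 0 17 0 0 0 0 -1; 0 17 0 0 0 0 -1"

```text
t: 47.42
tcp_pos: [0.5826, 0.1426, 0.0362]
tool_rot: [0.999, 0.046, -0.001, 0.001]
force: [-4.8, -10.2, -12.3]
finger_gap: 0.154
gripper_force: 41.2
```

```bash
python3 - <<'E'
from h import *
goto([.5918-.0906*.11,.0514+.9959*.11,.036],-84.8)
w=load('w3');k=.64
for u in (250,258,262,270,380,384): print(u,[pt(w,u*k,290*k,z)[:2].round(3).tolist() for z in (.0,.01,.026)])
s=save('wrist','w17');t=save('top','t17');c=save('scene','s17')
a=cv2.resize(s['image'],(456,342));b=cv2.resize(c['image'][190:330,230:440],(456,304) if 0 else (344,229)); d=cv2.resize(t['image'][90:250,110:330],(344,250))
m=np.zeros((480,800,3),np.uint8);m[:342,:456]=a;m[:229,456:]=b;m[229:479,456:]=d
cv2.imwrite('pics/m17.png',m[:,:,::-1])
E
```

```text
shift [  0.9 -18.3   0.1] turn [0.1 0.1 0.1] force [ -4.8  -10.2  -12.26] gap 0.154 tcp [0.5826 0.1426 0.0362] t 47.425 q6 1.54
250 [[0.572, 0.355], [0.575, 0.352], [0.58, 0.347]]
258 [[0.572, 0.348], [0.575, 0.345], [0.58, 0.341]]
262 [[0.572, 0.345], [0.575, 0.342], [0.58, 0.338]]
270 [[0.572, 0.338], [0.575, 0.336], [0.58, 0.332]]
380 [[0.572, 0.249], [0.575, 0.248], [0.579, 0.248]]
384 [[0.572, 0.246], [0.575, 0.245], [0.579, 0.245]]
```

View pics/m17.png

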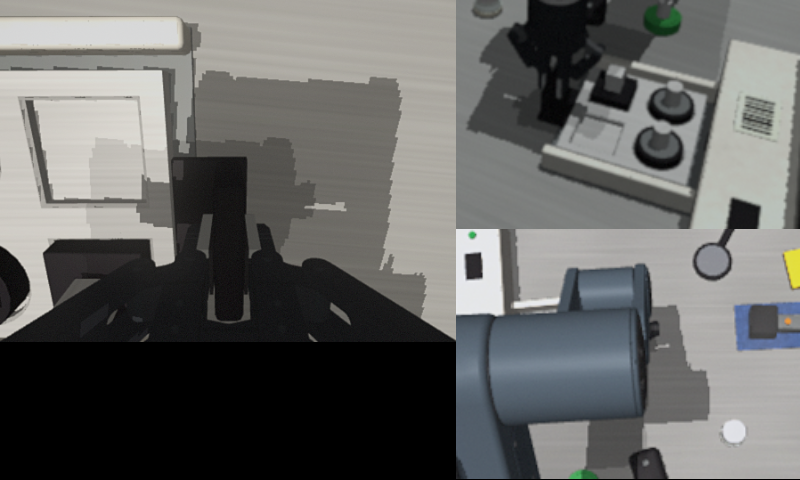

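View m17: carrier looks nearly or fully home by the ledge, all three cassettes sit flat, knobs upright. Release, rise, and measure the gap at the stop numerically.

Request:
move_arm --commands "0 0 0 0 0 0 -0.3; 0 0 0 0 0 0 -0.3; 0 0 0 0 0 0 -0.3; 0 0 -40 0 0 0 -0.3; 0 0 -90 0 0 0 -0.3"

```text
t: 48.2
tcp_pos: [0.5835, 0.145, 0.1267]
tool_rot: [0.999, 0.046, -0.0, -0.0]
force: [1.2, 0.0, 0.4]
finger_gap: 0.351
gripper_force: 0.0
```

Request:
move_arm --commands "15 -40 -30 0 0 0 -0.3; 30 -70 -60 0 0 0 -0.3; 50 -110 -100 0 0 0 -0.3; 50 -125 -135 0 0 0 -0.3; 50 -125 -135 0 0 0 -0.3"

```text
t: 48.82
tcp_pos: [0.624, 0.2763, 0.2657]
tool_rot: [0.999, 0.047, 0.005, -0.001]
force: [-0.7, 0.5, -0.2]
finger_gap: 0.351
gripper_force: 0.0
```

Request:
move_arm --commands "0 0 0 0 0 0 -0.3; 0 0 0 0 0 0 -0.3; 0 0 0 0 0 0 -0.3; 0 0 0 0 0 0 -0.3; 0 0 0 0 0 0 -0.3"

```text
t: 49.45
tcp_pos: [0.6219, 0.2734, 0.2607]
tool_rot: [0.999, 0.046, -0.0, 0.0]
force: [-0.5, 0.4, 0.1]
finger_gap: 0.352
gripper_force: 0.0
```

```bash
python3 - <<'E'
from h import *
s=save('wrist','w18'); goto([.61,.23,.26],-84.8)
a=np.radians(95.2); e=np.array([np.cos(a),np.sin(a),0]); x=np.array([e[1],-e[0],0])
C=np.array([.5809,.1663,.026])
for n in ('w3','w18'):
    w=load(n); g=cv2.cvtColor(w['image'],cv2.COLOR_RGB2GRAY)
    for lat in (-.06,0,.075):
        print(n,lat,[int(cv2.getRectSubPix(g,(1,1),tuple(map(float,proj(w,C+d*e+lat*x))))[0,0]) for d in np.arange(.06,.22,.004)])
# knob tops & pocket q1 rim test
E
```

```text
shift [-15.8  42.2   0.8] turn [-0.  0.  0.] force [-0.09 -1.04  0.34] gap 0.353 tcp [0.6219 0.2735 0.2608] t 49.5 q6 1.73
w3 -0.06 [177, 131, 205, 213, 212, 214, 133, 129, 130, 127, 129, 129, 128, 127, 129, 128, 127, 127, 127, 127, 143, 143, 143, 144, 142, 142, 142, 144, 84, 86, 88, 87, 90, 91, 46, 41, 47, 91, 140, 210]
w3 0 [214, 215, 215, 215, 216, 216, 154, 152, 152, 151, 152, 151, 151, 150, 149, 150, 145, 134, 134, 133, 134, 148, 149, 148, 148, 149, 147, 150, 83, 86, 87, 87, 88, 91, 90, 92, 93, 92, 112, 200]
w3 0.075 [109, 109, 108, 109, 109, 109, 74, 142, 140, 140, 140, 140, 140, 139, 139, 139, 137, 138, 142, 138, 136, 138, 136, 152, 153, 151, 151, 151, 94, 88, 89, 87, 90, 88, 88, 91, 90, 88, 110, 200]
w18 -0.06 [39, 39, 54, 57, 58, 122, 189, 189, 187, 188, 189, 173, 60, 88, 128, 124, 164, 207, 210, 206, 209, 66, 43, 81, 82, 81, 107, 193, 196, 89, 88, 92, 91, 57, 48, 89, 180, 211, 215, 215]
w18 0 [135, 136, 107, 107, 108, 189, 189, 209, 209, 209, 209, 210, 210, 210, 211, 211, 211, 212, 212, 213, 213, 213, 213, 214, 214, 214, 204, 196, 200, 72, 92, 90, 92, 93, 92, 95, 165, 215, 215, 216]
w18 0.075 [134, 136, 136, 132, 106, 106, 107, 105, 106, 106, 104, 122, 106, 108, 108, 104, 187, 191, 197, 198, 197, 199, 199, 199, 199, 200, 201, 201, 204, 75, 75, 88, 89, 89, 92, 90, 139, 193, 216, 214]
```

```bash
python3 - <<'E'
from h import *
a=np.radians(95.2); e=np.array([np.cos(a),np.sin(a),0]); x=np.array([e[1],-e[0],0]); C=np.array([.5809,.1663,0]);k=.64
W2,W3=load('w2'),load('w3')
for n,a2,a3 in [('hole1',(95,273),(220,275)),('hole2',(125,381),(241,382))]:
    p=tri([ray(W2,a2[0]*k,a2[1]*k),ray(W3,a3[0]*k,a3[1]*k)]); print(n,p.round(4),'d',((p-C)@e).round(4),'lat',((p-C)@x).round(4))
# colour profile
for n in ('w3','w18'):
    w=load(n)
    print(n,[w['image'][int(round(v)),int(round(u))].tolist() for u,v in (proj(w,C+[0,0,.026]+d*e+.02*x) for d in np.arange(.16,.212,.003))])
    print(n,'outside',[w['image'][int(round(v)),int(round(u))].tolist() for u,v in (proj(w,C+d*e+.12*x) for d in np.arange(.15,.225,.004))])
E
```

```text
hole1 [0.6021 0.3541 0.0656] d 0.1851 lat 0.0382
hole2 [0.5208 0.3484 0.0629] d 0.1868 lat -0.0433
w3 [[150, 150, 146], [147, 148, 143], [148, 148, 143], [152, 154, 147], [85, 86, 82], [87, 88, 83], [85, 89, 83], [92, 89, 82], [93, 91, 84], [90, 87, 78], [90, 89, 82], [92, 88, 81], [91, 90, 82], [44, 44, 38], [45, 45, 39], [51, 48, 47], [95, 94, 86], [108, 102, 95]]
w3 outside [[172, 170, 162], [172, 169, 161], [172, 168, 160], [172, 169, 162], [173, 170, 161], [172, 170, 160], [176, 173, 165], [112, 110, 105], [113, 110, 105], [115, 112, 106], [91, 88, 82], [89, 85, 77], [91, 89, 82], [91, 88, 80], [93, 90, 83], [92, 88, 82], [94, 89, 83], [92, 89, 81], [90, 88, 81]]
w18 [[207, 203, 195], [202, 198, 192], [202, 198, 192], [202, 198, 192], [206, 203, 195], [128, 126, 120], [74, 76, 71], [75, 77, 75], [93, 91, 83], [91, 89, 84], [94, 91, 82], [56, 55, 50], [49, 50, 47], [81, 78, 72], [93, 90, 83], [174, 168, 157], [213, 208, 196], [216, 216, 207]]
w18 outside [[171, 170, 161], [173, 170, 162], [171, 168, 161], [172, 169, 163], [173, 170, 163], [172, 169, 162], [175, 174, 165], [113, 112, 105], [114, 112, 106], [120, 116, 111], [94, 91, 87], [94, 90, 84], [92, 90, 85], [94, 92, 86], [96, 92, 85], [102, 96, 92], [212, 207, 194], [216, 216, 211], [216, 216, 209]]
```

```bash
python3 - <<'E'
from h import *
goto([.587,.098,.12],-84.8)
E
```

```text
shift [-50.7 171.5 140.8] turn [-0.  0.  0.] force [-0.09 -1.04  0.34] gap 0.353 tcp [0.6219 0.2735 0.2608] t 49.5 q6 1.73
```

Request:
move_arm --commands "-12 43 10 0 0 0 -1; -24 86 20 0 0 0 -1; -36 129 50 0 0 0 -1; -51 171 90 0 0 0 -1; -51 171 140 0 0 0 -1"

```text
t: 50.12
tcp_pos: [0.5873, 0.0956, 0.1212]
tool_rot: [0.999, 0.044, 0.001, 0.0]
force: [0.4, -0.4, 0.5]
finger_gap: 0.003
gripper_force: 0.0
```

Request:
move_arm --commands "0 0 30 0 0 0 -1; 0 0 60 0 0 0 -1; 0 0 76 0 0 0 -1; 0 0 76 0 0 0 -1; 0 -10 76 0 0 0 -1"

```text
t: 50.75
tcp_pos: [0.5869, 0.1085, 0.046]
tool_rot: [0.999, 0.045, 0.001, 0.0]
force: [0.6, 0.2, -0.3]
finger_gap: 0.004
gripper_force: 0.0
```

Request:
move_arm --commands "0 -4 0 0 0 0 -1; 0 -8 0 0 0 0 -1; 0 -12 0 0 0 0 -1; 0 -16 0 0 0 0 -1; 0 -20 0 0 0 0 -1"

```text
t: 51.38
tcp_pos: [0.5848, 0.1226, 0.0455]
tool_rot: [0.999, 0.049, 0.0, 0.005]
force: [0.0, -29.7, 2.8]
finger_gap: 0.003
gripper_force: 14.5
```

```bash
python3 - <<'E'
from h import *
goto([.5825,.143,.045],-84.8)
E
```

```text
shift [ -0.3 -20.6   0.3] turn [0.6 0.  0.4] force [  0.04 -29.7    2.79] gap 0.003 tcp [0.5848 0.1226 0.0455] t 51.375 q6 1.51
```

```bash
python3 - <<'E'
from h import *
a=np.radians(95.2); e=np.array([np.cos(a),np.sin(a),0]); x=np.array([e[1],-e[0],0]); C=np.array([.5809,.1663,0]);k=.64
w=load('w2')
for u,v in [(369,150),(366,166),(394,403),(394,414)]: p=pt(w,u*k,v*k,.036); print('wall end d',((p-C)@e).round(4),'lat',((p-C)@x).round(4))
# reader estimates from w11
w=load('w11')
for n,u,v,z in [('head/handle near corner',412,88,.047),('handle near far-end',672,58,.035),('led',464,14,.035)]: print(n,pt(w,u*k,v*k,z).round(4))
goto([.62,-.19,.24],0)
E
```

```text
wall end d -0.0067 lat 0.1006
wall end d -0.0035 lat 0.0903
wall end d -0.0051 lat -0.0934
wall end d -0.0041 lat -0.1032
head/handle near corner [ 0.596 -0.136  0.047]
handle near far-end [ 0.6085 -0.2426  0.035 ]
led [ 0.6245 -0.1569  0.035 ]
shift [   4.5  316.6 -191.2] turn [  0.5   0.5 -84.4] force [  0.04 -29.7    2.79] gap 0.003 tcp [0.5848 0.1226 0.0455] t 51.375 q6 1.51
```

Request:
move_arm --commands "0 20 0 0 0 0 -1; 0 30 -20 0 0 0 0; 0 30 -70 0 0 0 0.2; 0 30 -120 0 0 0 0.2; 0 30 -170 0 0 0 0.2"

```text
t: 52.0
tcp_pos: [0.5866, 0.0989, 0.2179]
tool_rot: [0.999, 0.046, 0.001, -0.0]
force: [1.4, -0.0, -0.7]
finger_gap: 0.598
gripper_force: 0.0
```

```bash
python3 - <<'E'
from h import *
goto([.62,-.21,.23],0)
E
```

```text
shift [  5.1 310.7 -12.2] turn [  0.   -0.1 -84.8] force [ 1.36 -0.04 -0.74] gap 0.598 tcp [0.5866 0.0989 0.2179] t 52.0 q6 1.46
```

Request:
move_arm --commands "1 58 -3 0 0 0 0.2; 2 116 -6 0 0 0 0.2; 3 174 -9 0 0 0 0.2; 4 232 -12 0 0 0 0.2; 5 290 -12 0 0 0 0.2"

```text
t: 52.62
tcp_pos: [0.6185, -0.1912, 0.229]
tool_rot: [0.999, 0.046, 0.001, 0.0]
force: [0.3, -0.5, -1.1]
finger_gap: 0.6
gripper_force: 0.0
```

Request:
move_arm --commands "0 4 0 0 0 -9 0.2; 0 8 0 0 0 -18 0.2; 0 12 0 0 0 -27 0.2; 0 16 0 0 0 -36 0.2; 0 20 0 0 0 -45 0.2"

```text
t: 53.25
tcp_pos: [0.6201, -0.2093, 0.2284]
tool_rot: [0.904, 0.427, 0.001, 0.0]
force: [-0.6, -0.7, -0.0]
finger_gap: 0.601
gripper_force: 0.0
```

Request:
move_arm --commands "0 0 0 0 0 -9 0.2; 0 0 0 0 0 -18 0.2; 0 0 0 0 0 -27 0.2; 0 0 0 0 0 -36 0.2; 0 0 0 0 0 -40 0.2"

```text
t: 53.88
tcp_pos: [0.6201, -0.2091, 0.2284]
tool_rot: [0.705, 0.71, 0.001, 0.0]
force: [-0.2, -0.6, -0.4]
finger_gap: 0.604
gripper_force: 0.0
```

Request:
move_arm --commands "0 0 0 0 0 0 0.2; 0 0 0 0 0 0 0.2; 0 0 0 0 0 0 0.2; 0 0 0 0 0 0 0.2; 0 0 0 0 0 0 0.2"

```text
t: 54.5
tcp_pos: [0.62, -0.2096, 0.2269]
tool_rot: [0.706, 0.709, -0.0, -0.0]
force: [0.6, -0.1, 0.6]
finger_gap: 0.602
gripper_force: 0.0
```

```bash
python3 - <<'E'
from h import *
s=save('wrist','w19'); goto([.62,-.19,.23],0)
im=cv2.cvtColor(s['image'],cv2.COLOR_RGB2HSV)
b=cv2.inRange(im,(105,80,40),(125,255,255)); print('mat px',b.sum()/255)
c=max(cv2.findContours(b,cv2.RETR_EXTERNAL,cv2.CHAIN_APPROX_NONE)[0],key=cv2.contourArea)
hull=cv2.convexHull(c); bx=cv2.boxPoints(cv2.minAreaRect(c)); print('mat box',[pt(s,*p,.003)[:2].round(4).tolist() for p in bx])
# inside the mat: non-blue
m=np.zeros(b.shape,np.uint8); cv2.fillPoly(m,[hull],255); o=cv2.bitwise_and(m,255-b); v=im[:,:,2]
head=cv2.bitwise_and(o,cv2.inRange(v,0,75)); hand=cv2.bitwise_and(o,cv2.inRange(v,90,255))
for n,mm,z in (('head',head,.047),('handle',hand,.035)):
    mm=cv2.morphologyEx(mm,cv2.MORPH_OPEN,np.ones((5,5)))
    cs=cv2.findContours(mm,cv2.RETR_EXTERNAL,cv2.CHAIN_APPROX_NONE)[0]
    for c in sorted(cs,key=cv2.contourArea)[-2:]:
        bx=cv2.boxPoints(cv2.minAreaRect(c)); q=np.array([pt(s,*p,z)[:2] for p in bx]); d=np.roll(q,-1,0)-q
        print(n,cv2.contourArea(c),bx.round().tolist(),q.round(4).tolist(),'c',q.mean(0).round(4),np.linalg.norm(d,axis=1).round(4),(np.degrees(np.arctan2(d[:,1],d[:,0]))%180).round(1))
E
```

```text
shift [19.6  0.  -3.1] turn [-0.  -0.   0.2] force [ 0.21 -0.46  0.96] gap 0.6 tcp [ 0.62   -0.2096  0.2269] t 54.55 q6 -0.5
mat px 9560.0
mat box [[0.5782, -0.0635], [0.6657, -0.0604], [0.6836, -0.2681], [0.5795, -0.2725]]
head 24.0 [[258.0, 91.0], [264.0, 91.0], [264.0, 95.0], [258.0, 95.0]] [[0.6214, -0.1329], [0.627, -0.1329], [0.6271, -0.1364], [0.6215, -0.1365]] c [ 0.6242 -0.1347] [0.0056 0.0036 0.0056 0.0036] [ 0.2 90.6  0.2 90.3]
head 28.0 [[266.0, 91.0], [273.0, 91.0], [273.0, 95.0], [266.0, 95.0]] [[0.6289, -0.1329], [0.6354, -0.1328], [0.6354, -0.1364], [0.6289, -0.1364]] c [ 0.6321 -0.1346] [0.0065 0.0036 0.0065 0.0036] [ 0.2 91.1  0.2 90.7]
handle 721.5 [[245.0, 147.0], [273.0, 147.0], [273.0, 181.0], [245.0, 181.0]] [[0.6086, -0.187], [0.637, -0.1869], [0.6377, -0.2225], [0.6084, -0.2226]] c [ 0.6229 -0.2048] [0.0283 0.0356 0.0292 0.0356] [ 0.3 91.1  0.3 89.7]
handle 934.5 [[247.0, 96.0], [276.0, 96.0], [276.0, 135.0], [247.0, 135.0]] [[0.6109, -0.1376], [0.6389, -0.1374], [0.6397, -0.1749], [0.6107, -0.175]] c [ 0.6251 -0.1562] [0.0281 0.0374 0.029  0.0374] [ 0.2 91.3  0.3 89.8]
```

```bash
python3 - <<'E'
from h import *
s=load('w19'); im=cv2.cvtColor(s['image'],cv2.COLOR_RGB2HSV)
nb=255-cv2.inRange(im,(105,70,30),(125,255,255))
L=[]
for r in range(30,232,6):
    row=nb[r]; i=262
    if not row[i]: continue
    a=i
    while a>0 and row[a-1]: a-=1
    b=i
    while b<511 and row[b+1]: b+=1
    z=.047 if r<92 else .035
    p,q=pt(s,a-.5,r,z),pt(s,b+.5,r,z); L.append((r,b-a+1,p.round(4)[:2].tolist(),q.round(4)[:2].tolist(),((p+q)/2).round(4)[0],im[r,262,2]))
for l in L: print(*l)
print([int(x) for x in im[20:240:3,262,2]])
E
```

```text
36 22 [0.6074, -0.0864] [0.6269, -0.0863] 0.6172 218
42 60 [0.5994, -0.0913] [0.6528, -0.0911] 0.6261 92
48 60 [0.5993, -0.0962] [0.653, -0.096] 0.6262 93
54 60 [0.5992, -0.1012] [0.6532, -0.101] 0.6262 92
60 60 [0.5991, -0.1062] [0.6534, -0.106] 0.6263 89
66 60 [0.599, -0.1113] [0.6536, -0.1111] 0.6263 89
72 59 [0.599, -0.1164] [0.6529, -0.1162] 0.6259 81
78 59 [0.5989, -0.1216] [0.6531, -0.1214] 0.626 77
84 59 [0.5988, -0.1268] [0.6532, -0.1266] 0.626 75
90 58 [0.5987, -0.1321] [0.6525, -0.1319] 0.6256 80
96 28 [0.6114, -0.1376] [0.6384, -0.1374] 0.6249 132
102 31 [0.6104, -0.1432] [0.6405, -0.143] 0.6254 162
108 30 [0.6103, -0.1488] [0.6397, -0.1487] 0.625 161
114 30 [0.6103, -0.1545] [0.6398, -0.1544] 0.625 251
120 31 [0.6093, -0.1603] [0.6399, -0.1602] 0.6246 253
126 30 [0.6093, -0.1661] [0.6391, -0.166] 0.6242 160
132 30 [0.6092, -0.172] [0.6392, -0.1719] 0.6242 86
138 30 [0.6092, -0.178] [0.6393, -0.1778] 0.6243 88
144 30 [0.6092, -0.184] [0.6394, -0.1839] 0.6243 86
150 29 [0.6091, -0.1901] [0.6386, -0.19] 0.6238 97
156 29 [0.6091, -0.1962] [0.6387, -0.1961] 0.6239 157
162 28 
[... 159 characters left out ...]
.6079, -0.2216] [0.6382, -0.2214] 0.623 88
186 28 [0.6079, -0.2281] [0.6372, -0.2279] 0.6226 85
192 28 [0.6078, -0.2346] [0.6374, -0.2345] 0.6226 85
198 28 [0.6078, -0.2413] [0.6375, -0.2412] 0.6226 88
216 512 [0.3429, -0.263] [0.8956, -0.2603] 0.6192 204
222 512 [0.3413, -0.27] [0.8972, -0.2673] 0.6193 137
228 512 [0.3397, -0.2771] [0.8988, -0.2743] 0.6193 139
[183, 186, 191, 190, 192, 198, 72, 93, 91, 91, 91, 91, 90, 92, 90, 90, 86, 90, 80, 80, 82, 78, 78, 77, 62, 68, 155, 164, 163, 161, 233, 251, 251, 251, 233, 161, 161, 91, 91, 87, 88, 86, 88, 89, 160, 159, 158, 159, 157, 158, 155, 155, 155, 111, 83, 84, 86, 85, 86, 86, 82, 138, 195, 178, 191, 206, 205, 132, 138, 137, 139, 140, 201, 204]
```

Request:
move_arm --commands "17 2 50 0 0 2 0.2; 33 4 100 0 0 2 0.2; 33 4 150 0 0 2 0.2; 33 4 165 0 0 2 0.2; 33 4 165 0 0 2 0.2"

```text
t: 55.18
tcp_pos: [0.6239, -0.1768, 0.0615]
tool_rot: [0.718, 0.696, -0.0, -0.001]
force: [-1.3, 0.6, 1.1]
finger_gap: 0.6
gripper_force: 0.0
```

```bash
python3 - <<'E'
from h import *
goto([.6243,-.176,.008],-1.8)
E
```

```text
shift [ 0.8  0.5 53.5] turn [-0.1 -0.   0. ] force [-1.32  0.57  1.13] gap 0.6 tcp [ 0.6239 -0.1768  0.0615] t 55.175 q6 -0.42
```

Request:
move_arm --commands "0 0 20 0 0 0 0.2; 0 0 40 0 0 0 0.2; 0 0 53 0 0 0 0.2; 0 0 53 0 0 0 0.2; 0 0 53 0 0 0 -0.6" --grip_force 80

```text
t: 55.8
tcp_pos: [0.6242, -0.1767, 0.0091]
tool_rot: [0.718, 0.696, 0.0, 0.0]
force: [-0.3, -0.5, -0.4]
finger_gap: 0.4
gripper_force: 0.0
```

Request:
move_arm --commands "0 0 0 0 0 0 -0.6; 0 0 0 0 0 0 -0.6; 0 0 0 0 0 0 -0.6; 0 0 0 0 0 0 -0.6; 0 0 -10 0 0 0 -0.6"

```text
t: 56.42
tcp_pos: [0.6227, -0.176, 0.0181]
tool_rot: [0.718, 0.696, -0.001, -0.001]
force: [0.2, 0.1, -2.3]
finger_gap: 0.334
gripper_force: 79.6
```

Request:
move_arm --commands "0 0 -40 0 0 0 -0.6; 0 0 -80 0 0 0 -0.6; 0 0 -120 0 0 0 -0.6; 0 0 -160 0 0 0 -0.6; 0 0 -180 0 0 0 -0.6"

```text
t: 57.05
tcp_pos: [0.6243, -0.1767, 0.2016]
tool_rot: [0.718, 0.696, 0.0, 0.001]
force: [-0.3, -0.4, -2.5]
finger_gap: 0.339
gripper_force: 79.7
```

Request:
move_arm --commands "0 0 0 0 0 0 -0.6; 0 0 0 0 0 0 -0.6; 0 0 0 0 0 0 -0.6; 0 0 0 0 0 0 -0.6; 0 0 0 0 0 0 -0.6"

```text
t: 57.68
tcp_pos: [0.6237, -0.1765, 0.1983]
tool_rot: [0.718, 0.696, -0.0, -0.001]
force: [0.5, -0.4, -2.2]
finger_gap: 0.334
gripper_force: 79.7
```

```bash
python3 - <<'E'
from h import *
weigh(3); s=save('wrist','w20'); goto([.5714,.247,.23],5.2)
im=cv2.cvtColor(s['image'],cv2.COLOR_RGB2HSV)
print('held profile col262',[int(x) for x in im[20:260:4,262,2]])
E
```

```text
F [ 0.06 -0.17 -2.7 ] sd [0.81 0.52 0.53] tau [-0.000e+00 -4.812e+01 -1.800e+01  3.000e-02  2.000e-02 -0.000e+00] [0.   0.   0.01 0.   0.   0.  ] q [-0.448  0.595  1.402  0.     1.145 -0.417]
shift [421.8 -65.4 -31.1] turn [-0.  -0.  -6.9] force [ 0.25 -0.28 -2.55] gap 0.338 tcp [ 0.6239 -0.1766  0.1989] t 57.875 q6 -0.42
held profile col262 [213, 212, 212, 211, 211, 210, 157, 73, 84, 90, 89, 89, 88, 87, 76, 75, 76, 74, 74, 72, 72, 72, 70, 71, 69, 72, 69, 69, 69, 68, 67, 66, 69, 64, 66, 67, 62, 64, 61, 62, 60, 42, 36, 37, 38, 40, 92, 89, 90, 89, 92, 89, 90, 255, 173, 174, 173, 174, 173, 177]
```

```bash
python3 - <<'E'
from h import *
s=load('w20'); st=telemetry.sense(); R0=R.from_quat(st['tool_rot']).as_matrix(); g=cv2.cvtColor(s['image'],cv2.COLOR_RGB2GRAY).astype(int)
zt=st['tcp_pos'][2]-.0061+.044
def tool(u,v,z): return (R0.T@(pt(s,u,v,z)-st['tcp_pos'])*1000).round(1)
for r in range(44,200,12):
    row=g[r]; a=b=262
    while a>0 and abs(row[a-1]-row[a])<25: a-=1
    while b<511 and abs(row[b+1]-row[b])<25: b+=1
    print(r,a,b,'top plane',tool(a-.5,r,zt)[:2],tool(b+.5,r,zt)[:2])
for r in (44,46,48,76,180,184,186,200,204): print(r,'fwd',tool(262,r,zt)[0])
E
```

```text
44 190 321 top plane [ 89.7 -18.9] [89.7 19.3]
56 166 345 top plane [ 86.5 -26.1] [86.5 26.5]
68 166 345 top plane [ 83.2 -26.3] [83.2 26.7]
80 167 344 top plane [ 79.9 -26.3] [79.9 26.7]
92 168 343 top plane [ 76.5 -26.3] [76.5 26.7]
104 169 342 top plane [ 73.  -26.3] [73.  26.6]
116 170 341 top plane [ 69.4 -26.2] [69.4 26.6]
128 171 340 top plane [ 65.8 -26.2] [65.8 26.6]
140 171 340 top plane [ 62.1 -26.5] [62.1 26.9]
152 172 339 top plane [ 58.3 -26.5] [58.3 26.8]
164 174 338 top plane [ 54.4 -26.1] [54.4 26.8]
176 175 337 top plane [ 50.4 -26.1] [50.4 26.8]
188 175 336 top plane [ 46.4 -26.4] [46.4 26.7]
44 fwd 89.7
46 fwd 89.2
48 fwd 88.6
76 fwd 81.0
180 fwd 49.1
184 fwd 47.7
186 fwd 47.1
200 fwd 42.2
204 fwd 40.8
```

Request:
move_arm --commands "43 -7 0 0 0 0 -0.6; 86 -14 0 0 0 0 -0.6; 129 -20 0 0 0 0 -0.6; 172 -27 0 0 0 0 -0.6; 215 -33 0 0 0 0 -0.6"

```text
t: 58.5
tcp_pos: [0.5974, 0.0406, 0.1992]
tool_rot: [0.718, 0.696, 0.0, 0.0]
force: [0.1, 1.0, -2.6]
finger_gap: 0.334
gripper_force: 79.7
```

Request:
move_arm --commands "43 -7 0 0 0 -1 -0.6; 86 -14 0 0 0 -3 -0.6; 129 -20 0 0 0 -4 -0.6; 172 -27 0 0 0 -6 -0.6; 206 -33 0 0 0 -7 -0.6"

```text
t: 59.12
tcp_pos: [0.5705, 0.2481, 0.1992]
tool_rot: [0.673, 0.739, 0.0, 0.0]
force: [0.3, 0.8, -3.2]
finger_gap: 0.338
gripper_force: 79.6
```

Request:
move_arm --commands "0 0 0 0 0 0 -0.6; 0 0 10 0 0 0 -0.6; 0 0 25 0 0 0 -0.6; 0 0 35 0 0 0 -0.6; 0 0 35 0 0 0 -0.6"

```text
t: 59.75
tcp_pos: [0.57, 0.2453, 0.1622]
tool_rot: [0.674, 0.738, -0.001, -0.001]
force: [0.3, 0.2, -1.8]
finger_gap: 0.333
gripper_force: 79.6
```

```bash
python3 - <<'E'
from h import *
s=save('wrist','w21'); goto([.5708,.2469,.138],5.2)
k=1
# label in this wrist view: white ledge with bars; find bars
g=cv2.cvtColor(s['image'],cv2.COLOR_RGB2GRAY); u,v=proj(s,[.5567,.402,.091]); print('expected label px',u,v)
st=telemetry.sense();print(st['finger_gap'],st['gripper_force'])
if 0<=v<384:
    m=cv2.inRange(g,0,110); m[int(v)+70:]=0
    for c in cv2.findContours(m,cv2.RETR_EXTERNAL,cv2.CHAIN_APPROX_NONE)[0]:
        if cv2.contourArea(c)>60:
            x,y,w,h=cv2.boundingRect(c)
            if abs(x+w/2-u)<70 and abs(y+h/2-v)<70: print('bar',x,y,w,h,pt(s,x+w/2,y+h/2,.091).round(4))
E
```

```text
shift [ 1.3  0.4 25.1] turn [-0.1  0.  -0. ] force [ 0.25  0.5  -1.9 ] gap 0.334 tcp [0.5706 0.2456 0.1631] t 59.8 q6 0.14
expected label px 257.79742434693003 -64.76969402800785
0.3339557128780775 79.61686491966248
```

Request:
move_arm --commands "1 0 8 0 0 0 -0.6; 1 0 16 0 0 0 -0.6; 1 0 22 0 0 0 -0.6; 1 0 25 0 0 0 -0.6; 1 0 25 0 0 0 -0.6"

```text
t: 60.42
tcp_pos: [0.5706, 0.2472, 0.1387]
tool_rot: [0.674, 0.739, -0.0, -0.0]
force: [0.4, 1.1, -2.1]
finger_gap: 0.332
gripper_force: 79.6
```

Request:
move_arm --commands "0 0 0 0 0 0 -0.6; 0 0 0 0 0 0 -0.6; 0 0 0 0 0 0 -0.6; 0 0 0 0 0 0 -0.6; 0 0 0 0 0 0 -0.6"

```text
t: 61.05
tcp_pos: [0.5707, 0.2472, 0.139]
tool_rot: [0.674, 0.739, 0.0, 0.0]
force: [0.4, -0.2, -2.0]
finger_gap: 0.333
gripper_force: 79.6
```

```bash
python3 - <<'E'
from h import *
s=save('wrist','w22'); goto([.5708,.2469,.138],5.2)
d=load('w20'); a=cv2.cvtColor(s['image'],cv2.COLOR_RGB2GRAY).astype(int); b=cv2.cvtColor(d['image'],cv2.COLOR_RGB2GRAY).astype(int)
for x in (a,b):
    print([np.where(x[r,100:262]<110)[0].min()+100 for r in (60,100,140)],[int(v) for v in x[36:60:2,262]],[int(v) for v in x[176:236:4,262]])
E
```

```text
shift [-0.3  0.1  1. ] turn [ 0. -0.  0.] force [-0.09  0.58 -2.31] gap 0.334 tcp [0.5707 0.2472 0.139 ] t 61.1 q6 0.14
[np.int64(101), np.int64(131), np.int64(136)] [96, 88, 89, 150, 98, 48, 55, 56, 59, 62, 64, 62] [38, 35, 39, 40, 40, 31, 37, 117, 118, 119, 120, 118, 118, 121, 78]
[np.int64(165), np.int64(168), np.int64(171)] [208, 208, 206, 230, 156, 56, 71, 74, 82, 78, 85, 88] [58, 58, 40, 35, 35, 36, 37, 91, 88, 90, 88, 91, 89, 89, 173]
```

Request:
move_arm --commands "0 0 1 0 0 0 -0.6; 0 0 1 0 0 0 -0.6; 0 0 1 0 0 0 -0.6; 0 0 1 0 0 0 -0.6; 0 0 1 0 0 0 -0.6"

```text
t: 61.72
tcp_pos: [0.5707, 0.2473, 0.138]
tool_rot: [0.674, 0.739, 0.0, 0.0]
force: [0.5, -0.4, -2.6]
finger_gap: 0.334
gripper_force: 79.6
```

Request:
move_arm --commands "0 0 0 0 0 0 -0.6; 0 0 0 0 0 0 -0.6; 0 0 0 0 0 0 -0.6; 0 0 0 0 0 0 -0.6; 0 0 0 0 0 0 -0.6"

```text
t: 62.35
tcp_pos: [0.5707, 0.2472, 0.138]
tool_rot: [0.674, 0.739, -0.0, -0.0]
force: [-0.6, -0.3, -2.4]
finger_gap: 0.334
gripper_force: 79.6
```

Request:
move_arm --commands "0 0 0 0 0 0 -0.6; 0 0 0 0 0 0 -0.6; 0 0 0 0 0 0 -0.6; 0 0 0 0 0 0 -0.6; 0 0 0 0 0 0 -0.6"

```text
t: 62.98
tcp_pos: [0.5707, 0.2472, 0.138]
tool_rot: [0.674, 0.739, -0.0, -0.0]
force: [-0.6, -0.6, -2.9]
finger_gap: 0.338
gripper_force: 79.6
```

Request:
move_arm --commands "0 0 0 0 0 0 -0.6; 0 0 0 0 0 0 -0.6; 0 0 0 0 0 0 -0.6; 0 0 0 0 0 0 -0.6; 0 0 0 0 0 0 -0.6"

```text
t: 63.6
tcp_pos: [0.5707, 0.2473, 0.1379]
tool_rot: [0.674, 0.739, 0.0, -0.0]
force: [-0.0, 0.7, -2.7]
finger_gap: 0.335
gripper_force: 79.6
```

Request:
move_arm --commands "0 0 0 0 0 0 -0.6; 0 0 0 0 0 0 -0.6; 0 0 0 0 0 0 -0.6; 0 0 0 0 0 0 -0.6; 0 0 0 0 0 0 -0.6"

```text
t: 64.22
tcp_pos: [0.5707, 0.2473, 0.138]
tool_rot: [0.674, 0.739, 0.0, -0.0]
force: [-0.1, 0.8, -2.2]
finger_gap: 0.336
gripper_force: 79.6
```

```bash
python3 - <<'E'
from h import *
s=save('wrist','w23'); goto([.6240,-.1767,.199],-1.8)
a=cv2.cvtColor(s['image'],cv2.COLOR_RGB2GRAY).astype(int);print([int(v) for v in a[36:60:2,262]],[int(v) for v in a[176:236:4,262]])
E
```

```text
shift [-427.1   14.3  -61. ] turn [ 0. -0.  7.] force [-0.05  0.2  -2.47] gap 0.335 tcp [0.5707 0.2473 0.138 ] t 64.275 q6 0.14
[94, 90, 90, 150, 98, 47, 52, 57, 60, 60, 64, 63] [38, 43, 42, 39, 39, 29, 36, 117, 120, 120, 119, 119, 119, 121, 76]
```

Request:
move_arm --commands "0 0 -30 0 0 0 -0.6; 0 0 -61 0 0 0 -0.6; -50 2 -61 0 0 0 -0.6; -100 4 -61 0 0 0 -0.6; -150 5 -61 0 0 0 -0.6"

```text
t: 64.9
tcp_pos: [0.5896, 0.0971, 0.1992]
tool_rot: [0.674, 0.739, 0.0, 0.0]
force: [1.3, 0.0, -2.1]
finger_gap: 0.338
gripper_force: 79.8
```

Request:
move_arm --commands "-50 2 0 0 0 0 -0.6; -100 4 0 0 0 0 -0.6; -150 5 0 0 0 0 -0.6; -200 7 0 0 0 0 -0.6; -240 8 0 0 0 0 -0.6"

```text
t: 65.53
tcp_pos: [0.6195, -0.1422, 0.199]
tool_rot: [0.674, 0.738, 0.0, 0.0]
force: [0.7, 0.7, -2.2]
finger_gap: 0.336
gripper_force: 79.8
```

Request:
move_arm --commands "-20 1 0 0 0 3 -0.6; -37 1 0 0 0 7 -0.6; -37 1 0 0 0 7 -0.6; -37 1 0 0 0 7 -0.6; -37 1 0 0 0 7 -0.6"

```text
t: 66.15
tcp_pos: [0.6236, -0.1752, 0.1989]
tool_rot: [0.717, 0.697, 0.0, -0.0]
force: [-0.6, -0.2, -2.9]
finger_gap: 0.334
gripper_force: 79.8
```

```bash
python3 - <<'E'
from h import *
goto([.6240,-.1767,.01],-1.8)
E
```

```text
shift [ -1.6   0.6 188.9] turn [-0.  -0.   0.1] force [-0.57 -0.23 -2.93] gap 0.334 tcp [ 0.6236 -0.1752  0.1989] t 66.15 q6 -0.42
```

Request:
move_arm --commands "-1 1 45 0 0 0 -0.6; -1 1 90 0 0 0 -0.6; -1 1 135 0 0 0 -0.6; -1 1 165 0 0 0 -0.6; -1 1 175 0 0 0 -0.6"

```text
t: 66.78
tcp_pos: [0.6234, -0.1763, 0.0219]
tool_rot: [0.717, 0.697, -0.001, -0.002]
force: [-0.2, 0.2, -1.8]
finger_gap: 0.329
gripper_force: 79.6
```

Request:
move_arm --commands "0 0 5 0 0 0 -0.6; 0 0 10 0 0 0 -0.6; 0 0 14 0 0 0 -0.6; 0 0 14 0 0 0 -0.6; 0 0 14 0 0 0 -0.6"

```text
t: 67.4
tcp_pos: [0.6249, -0.1779, 0.0104]
tool_rot: [0.718, 0.696, 0.0, 0.0]
force: [-0.7, 0.3, -3.0]
finger_gap: 0.336
gripper_force: 79.6
```

```bash
python3 - <<'E'
from h import *
goto([.6240,-.1767,.009],-1.8)
E
```

```text
shift [ 1.1 -0.9  1.4] turn [0. 0. 0.] force [-0.68  0.29 -3.04] gap 0.336 tcp [ 0.6249 -0.1779  0.0104] t 67.4 q6 -0.42
```

Final millimetre, release, lift away.

Request:
move_arm --commands "0 0 1 0 0 0 -0.6; 0 0 1.5 0 0 0 -0.6; 0 0 1.5 0 0 0 -0.6; 0 0 1.5 0 0 0 0.2; 0 0 1.5 0 0 0 0.2"

```text
t: 68.03
tcp_pos: [0.6249, -0.1778, 0.0084]
tool_rot: [0.718, 0.696, 0.0, 0.0]
force: [-0.2, 0.2, -0.1]
finger_gap: 0.597
gripper_force: 0.0
```

Request:
move_arm --commands "0 0 0 0 0 0 0.2; 0 0 0 0 0 0 0.2; 0 0 -30 0 0 0 0.2; 0 0 -80 0 0 0 0.2; 0 0 -130 0 0 0 0.2"

```text
t: 68.65
tcp_pos: [0.6244, -0.1776, 0.1393]
tool_rot: [0.718, 0.696, -0.0, -0.001]
force: [0.7, -0.2, 0.6]
finger_gap: 0.599
gripper_force: 0.0
```

Request:
move_arm --commands "-20 0 -50 0 0 0 0.2; -40 0 -90 0 0 0 0.2; -60 0 -90 0 0 0 0.2; -60 0 -90 0 0 0 0.2; -60 0 -90 0 0 0 0.2"

```text
t: 69.28
tcp_pos: [0.6216, -0.2366, 0.2262]
tool_rot: [0.718, 0.696, -0.0, -0.002]
force: [-0.6, 0.6, 0.3]
finger_gap: 0.593
gripper_force: 0.0
```

```bash
python3 - <<'E'
from h import *
s=save('wrist','w24'); t=save('top','t24');c=save('scene','s24'); goto([.62,-.19,.23],0)
im=cv2.cvtColor(s['image'],cv2.COLOR_RGB2HSV); nb=255-cv2.inRange(im,(105,70,30),(125,255,255))
for y in (-.10,-.12,-.16,-.20,-.23):
    z=.047 if y>-.13 else .035
    u,v=proj(s,[.624,y,z]); r=int(round(v)); 
    if not 0<=r<384: continue
    a=b=int(u)
    while a>0 and nb[r,a-1]: a-=1
    while b<511 and nb[r,b+1]: b+=1
    print(y,pt(s,a-.5,r,z)[:2].round(4),pt(s,b+.5,r,z)[:2].round(4))
# compare knob tops / jar in the scene view: bright blobs at expected places
g=cv2.cvtColor(c['image'],cv2.COLOR_RGB2GRAY); g0=cv2.cvtColor(load('s17')['image'],cv2.COLOR_RGB2GRAY)
dl=np.array([-.0906,.9959,0])*.0915
for n,p in dict(r1=[.6165,.2095,.068]+dl,r2=[.5372,.2026,.068]+dl,q2=[.5453,.123,.068]+dl,jar=[.418,-.053,.045],binA=[.4962,-.3795,.055],binS=[.416,-.382,.055]).items():
    u,v=map(int,map(round,proj(c,p))); i=g[v-5:v+6:2,u-7:u+8:2]; print(n,(u,v),'\n',i, 'diff to s17',np.abs(g[v-8:v+9,u-8:u+9].astype(int)-g0[v-8:v+9,u-8:u+9]).mean().round(1))
E
```

```text
shift [46.4 -3.7 -3. ] turn [-0.2 -0.1 -1.7] force [-0.2  -0.12  0.68] gap 0.603 tcp [ 0.6223 -0.2365  0.2269] t 69.425 q6 -0.5
-0.1 [ 0.6001 -0.0994] [ 0.6542 -0.1011]
-0.12 [ 0.5998 -0.1195] [ 0.6542 -0.1212]
-0.16 [ 0.611  -0.1599] [ 0.6408 -0.1609]
-0.2 [ 0.6093 -0.2   ] [ 0.6393 -0.2009]
-0.23 [ 0.6091 -0.2294] [ 0.6388 -0.2303]
r1 (355, 268) 
 [[163 151  96  78  85  32   4   7]
 [161 161 155 161 164 147  81  20]
 [109 109 162 161 158 158 160 143]
 [ 64  59 143 159 160 162 150 138]
 [ 91  57  61 111 133 124  79  37]
 [ 91  53  59  62  64  64  77  82]] diff to s17 2.1
r2 (363, 243) 
 [[ 73  71  77  88 100 124 150 168]
 [ 86  82 154 162 161 135  83  80]
 [153 129 162 161 160 160 121  71]
 [ 49  53 125 157 160 160 127 101]
 [ 89  57  57  83 101  85  55 113]
 [ 89  55  60  65  64  64  84  56]] diff to s17 1.9
q2 (327, 233) 
 [[ 76  79  95 126 149 171 181 186]
 [ 75  77 149 153 136 114 105 131]
 [112 126 163 163 162 161 154  74]
 [ 31 142 163 161 162 166 126  75]
 [ 24  69  83 131 146 163  88 126]
 [ 25  67  65  66  67  75  49  25]] diff to s17 28.6
jar (249, 183) 
 [[122 123 127 131 105  97 100 103]
 [117 137 101  77  72  71  77 100]
 [ 75  73  70  72  71  71  70  81]
 [ 71  71  72  73  72  72  72  74]
 [ 67  73  73  71  72  73  72  71]
 [ 75  73  76  77  78  76  71  81]] diff to s17 47.6
binA (137, 164) 
 [[ 89  90  89  88 110 135 134 134]
 [ 89  89  94 116 132 133 133  88]
 [ 89  95 138 154 157 143 132  40]
 [109 132 154 160 154 109 132  58]
 [133 132  78  76  68  61 107  81]
 [133 122  68  64  63  62  75  71]] diff to s17 1.9
binS (154, 151) 
 [[ 73  95  90  78  79  36  36  16]
 [ 89  88  89  97  91 109 127 106]
 [ 86  89 108 155 157 125 101  90]
 [103 109 158 164 165 116  74  90]
 [135 119  70  84  92  63  74  92]
 [134 114  65  66  65  65  67  52]] diff to s17 1.8
```

```bash
python3 -c "
from h import *
print(ticket.sign_off())"
```

```text
the job is handed in; nothing more can be done
None
```

I handed the job in with every step done in order, judged by my own measurements (sign-off gave no verdict): the three loaded cassettes (two round, one square) are seated, the two empties stand in the bin, the label was read for over 3 s, and the reader is back on its mat. The carrier stopped hard after 91 mm of travel, not the full 110 mm, with about 12 mm of bay floor still visible ahead of it. A second 30 N push did not move it, so I took that as its stop. Early on my fingers also pressed a disc knob at 92 N, by the fingertips rather than the gripper body, without displacing it.

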